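# Make up the castor kit and the shaft kit

## Task

Make up the two job kits from the stock on the bench, without knocking the bolt or the shaft over. Blue tray, castor kit: flip open the red cam lever of the upturned castor fork, lift the wheel with its axle out of the slots and lay the axle fully down in the two wooden V rests; stand the bolt on its head in one round pocket and lay the nut flat in the other. Yellow tray, shaft kit: stand the stepped shaft, thick end down, in the round pocket and set the V-block, groove up, flat in the rectangular one.

Things in the scene. Friction and masses are not known exactly. Their poses are not given: they have to be found in the camera images.
- castor_tray: Blue tray, mm: 130 (x) x 200 (y), rim 16 high, fixed. Origin: centre of underside; x away from robot, y left (yaw within 0.15 rad). -y end: two wooden V rests, 12 thick, 56 tall, at y -75 and -25, 90-degree notches 31 wide: axle lies along y, wheel centre seated at (0, -50, 48). +y end: insert (top z 11), round pockets 51 wide, floor z 3, at (-31, 55) and (31, 55); bolt and nut either way.
- shaft_tray: Yellow tray 130 (x) x 200 (y) mm, rim 16 high, fixed. Origin: centre of underside; x away from robot, y left (yaw within 0.15 rad). Dark grey plastic insert, top z 11, pockets with floor at z 3: rectangular, 73 (x) x 63 (y), centred (0, -48), for the V-block best with its 55 mm width (its y) along the tray's x, either way round; round, 53 across, centred (0, 52), for the shaft.
- castor_fork: Bright castor fork, upside down, on a wooden block 120 (x) x 100 (y) x 12 mm, fixed. Origin: centre of the block's underside; x away from robot, y left (yaw within 0.15 rad). Legs 6 thick, 30 apart inside, 33 wide (x) near the axle, tops at z 75, slots 13.5 wide open at the top. Wheel sits between them, axle along y at (0, 0, 60). Cam lever outside the left (+y) leg.
- cam_lever (a joint): Cam lever of the fork, rad. Near 0 (starts 0 to 0.1): shut, dark hook over the axle's end, handle upright. It grows to 1.4 (stop) as the handle swings away from the robot (fork's +x) and down to nearly level; from 1.0 the hook is clear of the axle. Pivot along the fork's y through (0, 26, 36) mm in the fork's frame. Friction 0.22 N m (about 3 N at the handle); it stays where left.
- cam_lever_handle (a point): Point on the centreline of the lever's red paddle, 70 mm from the pivot, at y 30.5 in the fork's frame; 106 mm above the bench when shut. Paddle 9 thick (x), 16 wide (y), from 43 to 85 mm from the pivot along the lever (z). Can be pushed over with shut fingers from the robot's side. Axes turn with the lever, equal to the fork's when shut.
- castor_wheel: Castor wheel, brown tyre 60 mm in diameter, 24 wide, fixed on a steel axle 12 mm in diameter, 68 long. Origin at its centre, y along the axle. Starts in the fork. About 0.28 kg. Grip across the tread from above, along the fork's x (60 mm): there it is clear of the legs.
- bolt: Dark hexagon bolt standing on its head, 93 mm tall; head 30 across flats, 34 across corners. Origin at the centre of its underside, z up. Grip 60 to 70 mm above its foot (about 18 to 24 mm wide, narrowing a little upward). About 0.2 kg.
- nut: Dark hexagon nut lying flat, 30 mm across flats (along its x), 34 across corners (along its y), 20 high. Origin at the centre of its underside. About 0.07 kg.
- v_block: Grey steel V-block, 45 (x) x 55 (y) x 38 (z) mm, V groove in its top along its x. Origin at the centre of its underside. About 0.55 kg. Grip across the 55 mm width (along its y).
- stepped_shaft: Grey turned shaft standing on its thick end, 110 mm tall, 35 in diameter at the foot, stepping down towards the top. Origin at the centre of its underside, z up. Grip about 80 mm above its foot (20 to 26 mm wide, narrowing upward). About 0.45 kg.
Things that resemble listed ones, but are neither listed nor needed, are in the scene too. What is shaped like the stepped_shaft but orange or pink is not meant.

How it is judged:
By the outcome, as a careful person would: the job done as asked, in the order asked, and still so for the second after the job is handed in, with the robot touching nothing.
It also fails if it takes over 134 s, if anything falls off the work surface, if the arm or the gripper's body presses on something with over 40 N, if the wrist force passes 120 N, or if a joint passes its speed limit or range.

## Robot

A 6-joint arm with a two-finger parallel gripper is mounted at the origin on a cart in front of the work surface, level with it; the furniture and walls round the work are solid. World frame = base frame: x ahead of the robot, y to its left, z up, the work surface at z = 0. Lengths are in m, angles in rad, forces in N, time in s.
With the tool pointing down it reaches from about 0.35 to 0.775 m from the base axis. Payload 5.5 kg.
Tool frame: the origin (TCP) lies midway between the tips of the shut fingers; the grasp point (between the pads) lies 19 mm behind it (env.hold_point_z is the distance from the TCP to the grasp point, in m); z points along the fingers, y is the line along which they close (so a half turn about z gives the same grasp; the last joint's range is limited). The gripper opens to 85 mm and grips with 20 to 120 N. Pads are 22 mm wide; open, the fingers measure 114 mm over their backs; the gripper's body (76 mm by 85 mm) begins 54 mm behind the grasp point. The pads swing forward as they close: fully open they stand 13 mm farther back than shut.
Start: joints at [1.044, 0.313, 0.046, 1.304, 0, 1.431], TCP at [0.217, 0.533, 0.231] pointing down, gripper open.
Joint ranges: [-2.76, 2.76], [-0.86, 1.69], [-1.03, 1.26], [-2.2, 2.34], [-1.47, 1.5], [-3.14, 3.14]. Speed limits (rad/s): [2.57, 2.57, 3.14, 3.14, 3.14, 3.14].

## Interface

Orientations are given as a unit quaternion [w, x, y, z].
In Python, from workcell import env, read_camera gives the robot as it stands. The module is installed in compiled form; this text tells all that it offers.
- The arm moves only by the tool carry_out, never from a script. Its argument "moves" is a list of rows, each an object of numbers: "tx", "ty", "tz": the shift along the world's x, y, z in cm; "wx", "wy", "wz": the turn, a rotation vector about the world's x, y, z in rad; "claw": the closure, from -1 (fully open) to 1 (shut). A call has 1 to 8 rows; each row shifts and turns the commanded pose from where the row before left it; what a row does not reach is not made up. A row lasts 1/8 s, in which the tool goes at most 62.5 mm and 10.7 degrees, less where a joint would pass 70% of its speed; a pose out of reach is approached as far as the arm can. A call is refused whole if a number of a shift passes 6.25 or a number of a turn 0.188, either way. A call with a gripper value outside its range is refused whole. The fingers move at their own pace and stop on an object; "newtons" is the grip in N (left out, the last holds). Time passes only in rows, so rows that do not move let the fingers close. It gives the time, the measured TCP pose, the force, the opening and the grip force at its end, in the units of the state.
- env.get_state(): the state, without advancing time (a new reading comes with each control period).
- read_camera(name): name is "scene" or "top" or "wrist"; returns a dict with "image" (384x512x3 uint8, blue, green, red), "z_map" (384x512 float32, m along the optical axis (not along the pixel's ray), 0 where there is no reading), "fx", "fy", "cx", "cy" (pixels), "k1" (the pictures are not rectified: a ray, as slopes to the right and down, at radius r is drawn at 1 + k1 r^2 times it, then the intrinsics apply), "camera_from_world" (4x4, takes a point from world to camera coordinates); the wrist camera has in their place "hand_eye" (4x4, takes a point from camera to tool coordinates, whose origin is the TCP and whose axes are the flange's). Camera axes: x right, y down, z forward; pixel columns grow to the right and rows downward; lengths in m; the calibration is good to about 2 mm. A picture is of the moment at which its call begins: read the wrist's pose just before it.
- env.hand_in(): hands the job in; it is judged then, once.
The state is a dict: "clock": time; "joint_pos": joint angles; "qvel": joint speeds; "tau": joint torques, N m; "tcp_pos": TCP position; "orientation": TCP orientation; "wrist_force": force on the tool from outside, world axes, zero at the start; "ft_torque": the same for the moment, N m; "finger_gap": finger opening in m; "grip_force": force on a finger pad.
Only numpy, scipy, OpenCV 4.12 (cv2) and the standard library are available. Lean on these libraries where they do the work, as an engineer would, in place of code of your own. Each camera call takes 0.05 s, during which the arm holds its last target. There are 200 camera calls.

## Working session

There is one attempt and no reset: what is moved stays moved. The work goes in short steps, Python scripts to look and compute and a tool call to move; the robot and the scene stay as the last step left them, time stands still between calls to the robot, and variables do not carry over. Pictures are saved under pics/ and viewed, at most 14 in all, crops included, and the job is handed in when it is done.

Besides the shell and the picture viewer there is one more tool, called after "Emit:" by a JSON object that holds its "method" and its "body", one argument or row to a line. carry_out: Moves the arm, as the interface text tells. Its arguments: {"type":"object","properties":{"moves":{"type":"array","items":{"type":"object","properties":{"tx":{"type":"number"},"ty":{"type":"number"},"tz":{"type":"number"},"wx":{"type":"number"},"wy":{"type":"number"},"wz":{"type":"number"},"claw":{"type":"number"}}}},"newtons":{"type":"number"}},"required":["moves"]}

```bash
mkdir -p pics
python3 - <<'E'
from workcell import env, read_camera
import cv2,pickle
print(env.get_state(), env.hold_point_z)
for n in ("scene","top"):
    c=read_camera(n); pickle.dump(c,open(n+".pkl","wb")); cv2.imwrite(f"pics/{n}0.png",cv2.resize(c["image"],(800,600),interpolation=cv2.INTER_CUBIC))
    print(n,{k:v for k,v in c.items() if k not in("image","z_map")})
E
```

```text
{'clock': 0.0, 'joint_pos': array([1.04440676e+00, 3.13983323e-01, 4.50012063e-02, 1.30357854e+00,
       3.50796542e-05, 1.43121535e+00]), 'qvel': array([ 1.19412232e-03, -1.16644540e-05, -8.74816479e-04,  1.64302500e-03,
       -1.10109908e-03,  6.14199829e-04]), 'tau': array([-1.16533515e-04, -4.80630505e+01,  2.98531044e+01,  1.96498632e-02,
       -9.46689920e-05,  1.39788699e-05]), 'tcp_pos': array([0.21665068, 0.53209501, 0.23042766]), 'orientation': array([-3.04925927e-04,  1.92200764e-01,  9.81355230e-01, -8.27975222e-04]), 'wrist_force': array([-0.23497564,  0.61753284, -0.18812964]), 'ft_torque': array([-0.00497712,  0.03264898,  0.02468487]), 'grip_force': 0.0, 'finger_gap': 0.08550219472581562} 0.0187
scene {'fx': 474.28881461761404, 'fy': 474.28881461761404, 'cx': 251.0426483046773, 'cy': 190.64312307569827, 'k1': -0.0269230113745136, 'camera_from_world': array([[ 0.6074869 , -0.79431266,  0.00520306, -0.30421417],
       [-0.42797257, -0.33281575, -0.84028159,  0.3173792 ],
       [ 0.66917796,  0.50823329, -0.54212524,  0.85975643],
       [ 0.        ,  0.        ,  0.        ,  1.        ]])}
top {'fx': 374.8634383632536, 'fy': 374.8634383632536, 'cx': 252.5631812301984, 'cy': 188.41910380373108, 'k1': -0.024384524172499703, 'camera_from_world': array([[-0.00550473, -0.99997627, -0.00414209,  0.00215007],
       [-0.98875577,  0.00606187, -0.14941647,  0.55430236],
       [ 0.14943803,  0.00327301, -0.98876568,  1.00558701],
       [ 0.        ,  0.        ,  0.        ,  1.        ]])}
```

View pics/scene0.png

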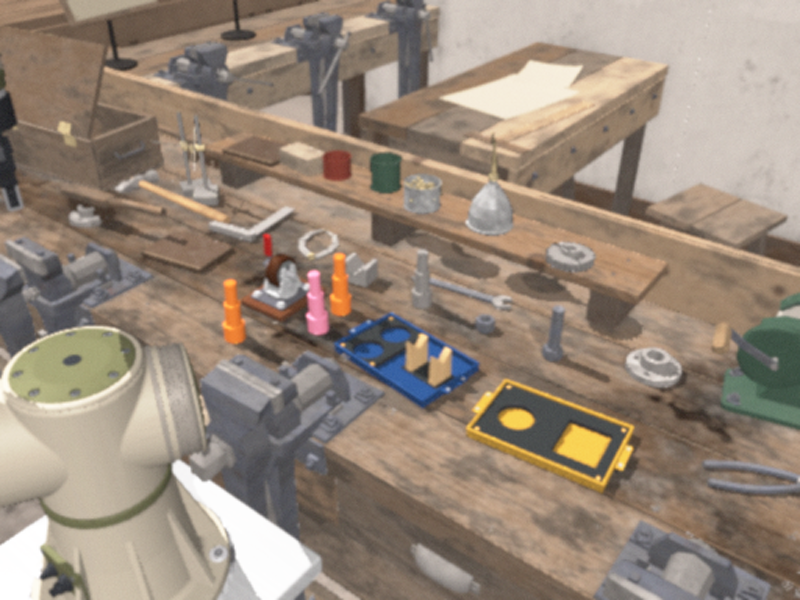

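View pics/top0.png

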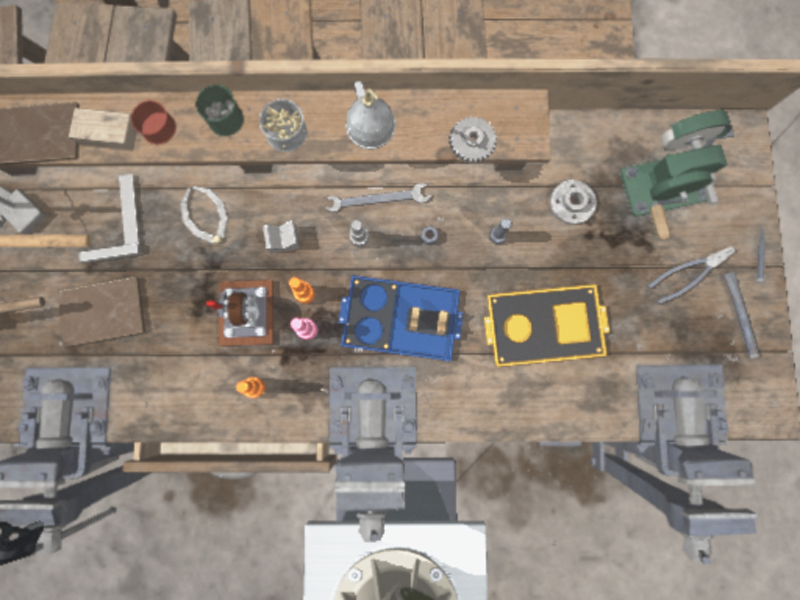

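The top view (800x600 scale) shows the fork at (245,312), blue tray (402,318), yellow tray (547,325), V-block (281,235), shaft (358,233), nut (430,234) and bolt (500,232). The decoys are at (300,290), (304,327) and (250,387).

```bash
cat > h.py <<'E'
import numpy as np, cv2, pickle
from scipy.spatial.transform import Rotation as R
from workcell import env, read_camera
def snap(name):
    s=env.get_state(); c=read_camera(name)
    if name=="wrist":
        T=np.eye(4); q=s["orientation"]; T[:3,:3]=R.from_quat(np.r_[q[1:],q[0]]).as_matrix(); T[:3,3]=s["tcp_pos"]
        c["wfc"]=T@c["hand_eye"]
    else: c["wfc"]=np.linalg.inv(c["camera_from_world"])
    return c
def K(c): return np.array([[c["fx"],0,c["cx"]],[0,c["fy"],c["cy"]],[0,0,1.]])
def slopes(c,uv):
    # forward: drawn = s*(1+k1 r^2) = OpenCV's k1 model
    return cv2.undistortPoints(np.asarray(uv,float).reshape(-1,1,2),K(c),np.array([c["k1"],0,0,0,0.])).reshape(-1,2)
def cloud(c):
    h,w=c["z_map"].shape; v,u=np.mgrid[:h,:w]
    s=slopes(c,np.c_[u.ravel(),v.ravel()]); z=c["z_map"].ravel().astype(float)
    P=np.c_[s*z[:,None],z]@c["wfc"][:3,:3].T+c["wfc"][:3,3]
    P[z==0]=np.nan
    return P.reshape(h,w,3)
def project(c,P):
    M=np.linalg.inv(c["wfc"]); 
    return cv2.projectPoints(np.asarray(P,float).reshape(-1,3),cv2.Rodrigues(M[:3,:3])[0],M[:3,3],K(c),np.array([c["k1"],0,0,0,0.]))[0].reshape(-1,2)
def onplane(c,uv,z):
    s=slopes(c,uv); d=np.c_[s,np.ones(len(s))]@c["wfc"][:3,:3].T; o=c["wfc"][:3,3]
    return o+d*((z-o[2])/d[:,2])[:,None]
def ortho(c,x0,x1,y0,y1,z,res=0.0005):
    "image of plane z: rows = x descending, cols = y descending"
    xs=np.arange(x1,x0,-res); ys=np.arange(y1,y0,-res); X,Y=np.meshgrid(xs,ys,indexing="ij")
    uv=project(c,np.c_[X.ravel(),Y.ravel(),np.full(X.size,z)]).reshape(X.shape+(2,)).astype(np.float32)
    return cv2.remap(c["image"],uv[...,0],uv[...,1],cv2.INTER_LINEAR)
E
cat > a.py <<'E'
from h import *
for n in("top","scene"):
    c=snap(n); P=cloud(c); pickle.dump(c,open(n+".pkl","wb"))
    b=P[(abs(P[...,2])<.006)&(P[...,0]>.3)&(P[...,0]<.8)&(abs(P[...,1])<.5)]; print(n,"bench z",np.median(b[:,2]))
    if n=="top":
        for nm,u,v,r in [("fork",245,312,45),("blue",402,318,70),("yellow",547,325,70),("vb",281,235,25),("shaft",358,233,25),("nut",430,234,17),("bolt",500,232,25)]:
            u,v,r=u/1.5625,v/1.5625,r/1.5625
            q=P[int(v-r):int(v+r),int(u-r):int(u+r)].reshape(-1,3); q=q[q[:,2]>.007]
            lo,hi=np.nanmin(q,0),np.nanmax(q,0); t=q[q[:,2]>hi[2]-.008]
            print(nm,lo.round(3),hi.round(3),"topmean",t.mean(0).round(4),len(t))
E
python3 a.py
```

```text
top bench z -0.0009006247419466318
fork [0.467 0.223 0.007] [0.589 0.326 0.122] topmean [0.5307 0.3047 0.118 ] 19
blue [ 0.392 -0.122  0.007] [0.638 0.115 0.057] topmean [ 0.4738 -0.0299  0.0522] 70
yellow [ 0.427 -0.391  0.007] [ 0.576 -0.164  0.021] topmean [ 0.5006 -0.2716  0.0144] 522
vb [0.642 0.18  0.007] [0.694 0.24  0.042] topmean [0.6679 0.211  0.0368] 106
shaft [0.638 0.049 0.007] [0.726 0.115 0.113] topmean [0.6647 0.0643 0.1084] 39
nut [ 0.656 -0.091  0.007] [ 0.706 -0.049  0.024] topmean [ 0.6706 -0.0655  0.0193] 53
bolt [ 0.654 -0.21   0.009] [ 0.685 -0.177  0.098] topmean [ 0.6709 -0.1935  0.0924] 35
scene bench z 0.0005402893784238749
```

Emit:
{"method": "carry_out", "body": {
  "moves": [
    {"tx": 3,"ty": -3,"tz": 0.6,"wz": -0.147},
    {"tx": 3,"ty": -3,"tz": 0.6,"wz": -0.147},
    {"tx": 3,"ty": -3,"tz": 0.6,"wz": -0.147},
    {"tx": 3,"ty": -3,"tz": 0.6,"wz": -0.147},
    {"tx": 3,"ty": -3,"tz": 0.6,"wz": -0.147},
    {"tx": 3,"ty": -3,"tz": 0.6,"wz": -0.147},
    {"tx": 3,"ty": -3,"wz": -0.147},
    {"tx": 3,"ty": -3,"wz": -0.147}
  ]
}}

```text
invalid input at $.moves[0]: expected keys tx, ty, tz, wx, wy, wz, claw
```

Run:
```python
from h import *
c=snap("wrist"); print(c["hand_eye"].round(3),c["fx"],c["wfc"][:3,3],env.get_state()["tcp_pos"],env.get_state()["clock"])
pickle.dump(c,open("w1.pkl","wb")); cv2.imwrite("pics/w1.png",cv2.resize(c["image"],(800,600),interpolation=cv2.INTER_CUBIC))
```

```text
[[-0.    -0.946 -0.325  0.083]
 [ 1.    -0.001  0.001  0.001]
 [-0.001 -0.325  0.946 -0.143]
 [ 0.     0.     0.     1.   ]] 291.401336215098 [0.13999531 0.56487151 0.37339456] [0.21680536 0.53233186 0.23087705] 0.25
```

View pics/w1.png

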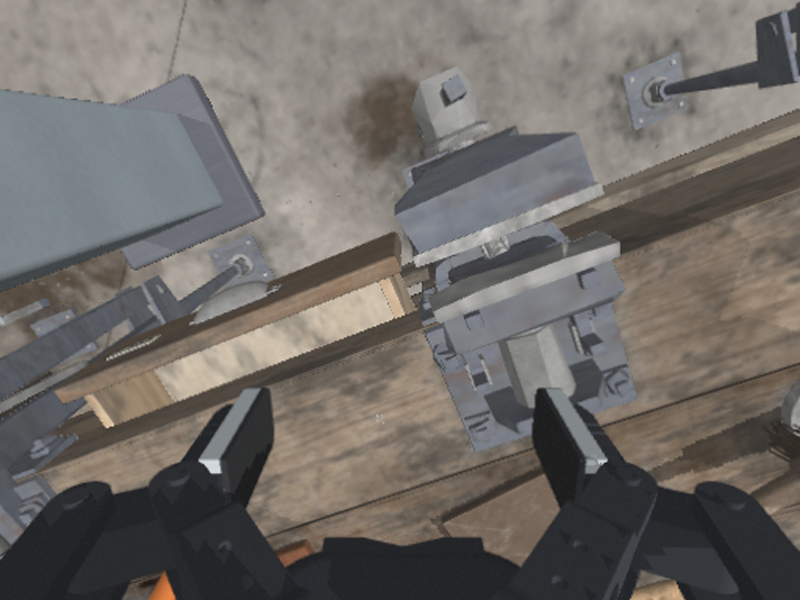

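Emit:
{"method": "carry_out", "body": {
  "moves": [
    {"tx": 3.5,"ty": -2.8,"tz": 0.8,"wx": 0,"wy": 0,"wz": -0.147,"claw": 1},
    {"tx": 3.5,"ty": -2.8,"tz": 0.8,"wx": 0,"wy": 0,"wz": -0.147,"claw": 1},
    {"tx": 3.5,"ty": -2.8,"tz": 0.8,"wx": 0,"wy": 0,"wz": -0.147,"claw": 1},
    {"tx": 3.5,"ty": -2.8,"tz": 0.8,"wx": 0,"wy": 0,"wz": -0.147,"claw": 1},
    {"tx": 3.5,"ty": -2.8,"tz": 0.8,"wx": 0,"wy": 0,"wz": -0.147,"claw": 1},
    {"tx": 3.5,"ty": -2.8,"tz": 0.8,"wx": 0,"wy": 0,"wz": -0.147,"claw": 1},
    {"tx": 3.5,"ty": -2.8,"tz": 0,"wx": 0,"wy": 0,"wz": -0.147,"claw": 1},
    {"tx": 3.5,"ty": -2.4,"tz": 0,"wx": 0,"wy": 0,"wz": -0.147,"claw": 1}
  ]
}}

```text
clock: 1.25
tcp_pos: [0.498, 0.3114, 0.2795]
orientation: [0.0, 0.706, 0.708, 0.0]
wrist_force: [0.6, -0.3, -0.1]
finger_gap: -0.0003
grip_force: 0.0
```

Run:
```python
from h import *
c=snap("wrist"); s=env.get_state(); print(s["tcp_pos"],s["orientation"],s["clock"],s["joint_pos"])
pickle.dump(c,open("w1.pkl","wb")); cv2.imwrite("pics/w2.png",cv2.resize(c["image"],(800,600),interpolation=cv2.INTER_CUBIC))
```

```text
[0.50219106 0.30862663 0.27868623] [1.65547774e-03 7.09102131e-01 7.05103786e-01 2.81375666e-04] 1.3 [ 0.41640133  0.33428065  0.19058306  1.42538783 -0.00288997  1.99284971]
```

View pics/w2.png

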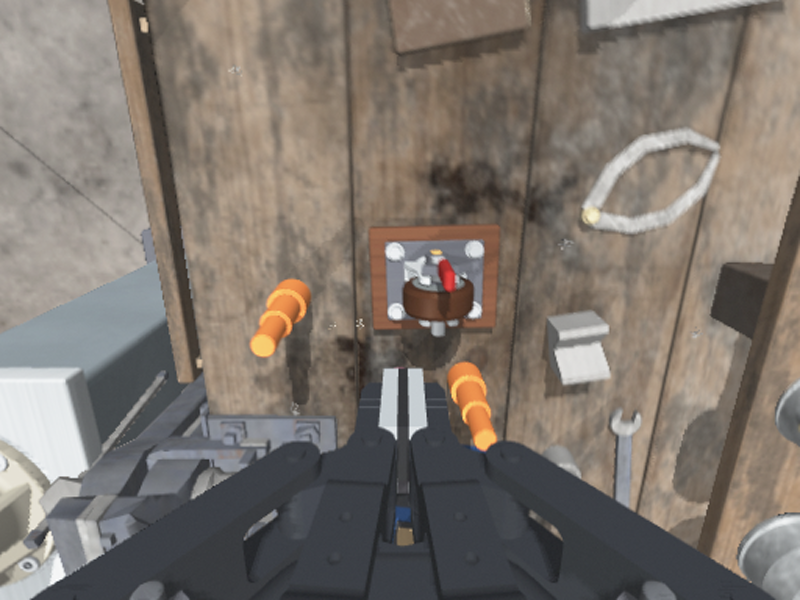

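The wrist view (800x600) shows the fork block with corners (370,227), (499,224), (498,328) and (373,332). The red lever is at (447,275) and the V-block at (578,348).

Run:
```python
from h import *
w=pickle.load(open("w1.pkl","rb")); t=pickle.load(open("top.pkl","rb"))
s=.64
c=np.array([(370,227),(499,224),(498,328),(373,332)])*s
p=onplane(w,c,.012)[:,:2]; print(p.round(4),p.mean(0).round(4)); print("sides",np.linalg.norm(np.roll(p,-1,0)-p,axis=1).round(3))
for nm,cc in(("w",w),("t",t)):
    P=cloud(cc)
    m=(abs(P[...,2]-.012)<.005)&(abs(P[...,0]-.53)<.09)&(abs(P[...,1]-.27)<.08)
    q=P[m][:,:2]; r=cv2.minAreaRect(q.astype(np.float32)*1000); print(nm,len(q),r,"z",np.median(P[m][:,2]))
    # red paddle
    im=cc["image"].astype(int); red=(im[...,2]>120)&(im[...,1]<60)&(im[...,0]<70)&(abs(P[...,0]-.53)<.09)&(abs(P[...,1]-.28)<.09)
    print("red",red.sum(),P[red].mean(0).round(4),P[red].min(0).round(4),P[red].max(0).round(4))
    m=(P[...,2]>.030)&(P[...,2]<.045)&(abs(P[...,0]-.668)<.045)&(abs(P[...,1]-.211)<.045)
    q=P[m]; r=cv2.minAreaRect(q[:,:2].astype(np.float32)*1000); print("vb",len(q),r,"z",np.percentile(q[:,2],[50,90]))
    # wheel: top part
    m=(P[...,2]>.078)&(P[...,2]<.093)&(im[...,2]>im[...,0]+15)&~red&(abs(P[...,0]-.53)<.05)&(abs(P[...,1]-.27)<.05)
    print("wheel",m.sum(),P[m].mean(0).round(4),P[m].max(0).round(4))
```

```text
[[0.4698 0.3231]
 [0.5861 0.326 ]
 [0.5923 0.2246]
 [0.4706 0.2202]] [0.5297 0.2735]
sides [0.116 0.102 0.122 0.103]
w 3046 ((527.7651977539062, 274.7589416503906), (120.03984832763672, 100.24650573730469), 1.6544679403305054) z 0.01229929214279274
red 103 [0.53   0.3074 0.1118] [0.5255 0.2865 0.0817] [0.5399 0.3134 0.1205]
vb 703 ((667.4994506835938, 210.86070251464844), (46.37746047973633, 56.171024322509766), 10.10786247253418) z [0.03660612 0.03850421]
wheel 697 [0.527  0.2765 0.0859] [0.5513 0.3132 0.0928]
t 835 ((528.190673828125, 274.1166687011719), (120.43347930908203, 99.85939025878906), 1.627634882926941) z 0.012062713363368394
red 17 [0.5309 0.3042 0.1048] [ 0.5262  0.2975 -0.0032] [0.5526 0.3485 0.1179]
vb 161 ((667.7102661132812, 210.22067260742188), (45.19356918334961, 55.28965759277344), 10.021719932556152) z [0.03524066 0.03900525]
wheel 152 [0.5272 0.2753 0.0852] [0.5517 0.3085 0.0928]
```

```bash
cat > b.py <<'E'
from h import *
import sys
cc=pickle.load(open(sys.argv[1],"rb")); P=cloud(cc); im=cc["image"].astype(int); H=cv2.cvtColor(cc["image"],cv2.COLOR_BGR2HSV)
def box(m): q=P[m]; r=cv2.minAreaRect(q[:,:2].astype(np.float32)*1000); return len(q),np.round(r[0],1),np.round(r[1],1),round(r[2],2),np.percentile(q[:,2],[10,50,90]).round(4)
def near(x,y,a,b,z0,z1): return (abs(P[...,0]-x)<a)&(abs(P[...,1]-y)<b)&(P[...,2]>z0)&(P[...,2]<z1)
blue=(H[...,0]>100)&(H[...,0]<125)&(H[...,1]>120); yel=(H[...,0]>18)&(H[...,0]<32)&(H[...,1]>150)
print("blue rim",box(blue&near(.5,0,.1,.14,.010,.022)))
print("yel rim",box(yel&near(.485,-.275,.1,.14,.011,.022)))
print("blue pocket",[box(blue&near(x,.055,.035,.035,-.002,.0068)) for x in(.47,.53)])
print("yel rect",box(yel&near(.50,-.32,.048,.045,-.002,.0068)),"round",box(yel&near(.49,-.22,.04,.035,-.002,.0068)))
print("rest tops",box(near(.49,-.05,.05,.06,.045,.062)))
for nm,x,y,z0,z1 in(("shaft",.665,.064,.100,.116),("shaft",.665,.064,.07,.116),("bolt",.671,-.1935,.085,.098),("bolt",.671,-.1935,.03,.098),("nut",.671,-.0655,.014,.024)):
    m=near(x,y,.03,.03,z0,z1); q=P[m]; print(nm,z0,len(q),((q.max(0)+q.min(0))/2).round(4),np.ptp(q,0).round(4),box(m))
E
python3 b.py top.pkl
```

```text
blue rim (320, array([516.4,  -9.8]), array([219.9, 129.7]), 81.88, array([0.0114, 0.0139, 0.0167]))
yel rim (93, array([ 502.7, -280.9]), array([127.9, 212.1]), 5.06, array([0.012 , 0.0139, 0.0167]))
blue pocket [(160, array([487.7,  47.3]), array([46.2, 32.2]), 89.59, array([-0.0003,  0.0019,  0.0041])), (236, array([530.1,  54.4]), array([66.7, 69.9]), 89.83, array([-0.0004,  0.0018,  0.004 ]))]
yel rect (195, array([ 506.4, -326.6]), array([70.2, 58.3]), 4.81, array([-0.    ,  0.0019,  0.0042])) round (33, array([ 495.1, -227.5]), array([44.6, 39.4]), 84.08, array([0.0005, 0.0021, 0.0036]))
rest tops (67, array([509.3, -60.7]), array([60.9, 34.6]), 82.79, array([0.0465, 0.0517, 0.0547]))
shaft 0.1 42 [0.6648 0.0649 0.1077] [0.0173 0.0188 0.0105] (42, array([664.8,  64.7]), array([17.4, 17. ]), 41.61, array([0.1054, 0.108 , 0.1113]))
shaft 0.07 63 [0.6638 0.0661 0.0916] [0.0192 0.0222 0.0427] (63, array([665. ,  64.3]), array([17.6, 21.8]), 18.49, array([0.0765, 0.106 , 0.1108]))
bolt 0.085 41 [ 0.6704 -0.1929  0.092 ] [0.0165 0.0163 0.0091] (41, array([ 670.4, -192.8]), array([16.5, 16.1]), 1.62, array([0.0894, 0.0919, 0.0938]))
bolt 0.03 82 [ 0.6701 -0.1926  0.0643] [0.017  0.0169 0.0646] (82, array([ 670.2, -192.5]), array([17.2, 16.7]), 3.25, array([0.0444, 0.0854, 0.0931]))
nut 0.014 61 [ 0.6706 -0.0668  0.0188] [0.03   0.0294 0.0096] (61, array([670.4, -65.7]), array([29.2, 29.5]), 80.84, array([0.0159, 0.0185, 0.0213]))
```

Emit:
{"method": "carry_out", "body": {
  "moves": [
    {"tx": -1.7,"ty": 0,"tz": -4,"wx": 0,"wy": 0,"wz": 0,"claw": 1},
    {"tx": 0,"ty": 0,"tz": -5,"wx": 0,"wy": 0,"wz": 0,"claw": 1},
    {"tx": 0,"ty": 0,"tz": -5,"wx": 0,"wy": 0,"wz": 0,"claw": 1},
    {"tx": 0,"ty": 0,"tz": -4.9,"wx": 0,"wy": 0,"wz": 0,"claw": 1},
    {"tx": 1.2,"ty": 0,"tz": 0,"wx": 0,"wy": 0,"wz": 0,"claw": 1},
    {"tx": 1.2,"ty": 0,"tz": 0,"wx": 0,"wy": 0,"wz": 0,"claw": 1},
    {"tx": 1.2,"ty": 0,"tz": 0,"wx": 0,"wy": 0,"wz": 0,"claw": 1},
    {"tx": 1.2,"ty": 0,"tz": 0,"wx": 0,"wy": 0,"wz": 0,"claw": 1}
  ]
}}

```text
clock: 2.3
tcp_pos: [0.5289, 0.3132, 0.0917]
orientation: [-0.0, 0.704, 0.71, 0.001]
wrist_force: [-4.5, 1.4, -1.1]
finger_gap: -0.0001
grip_force: 1.6
```

Emit:
{"method": "carry_out", "body": {
  "moves": [
    {"tx": 1.3,"ty": -0.4,"tz": 0,"wx": 0,"wy": 0,"wz": 0,"claw": 1},
    {"tx": 1.2,"ty": 0,"tz": -0.5,"wx": 0,"wy": 0,"wz": 0,"claw": 1},
    {"tx": 0.8,"ty": 0,"tz": -0.8,"wx": 0,"wy": 0,"wz": 0,"claw": 1},
    {"tx": 0.5,"ty": 0,"tz": -0.8,"wx": 0,"wy": 0,"wz": 0,"claw": 1},
    {"tx": 0.4,"ty": 0,"tz": -0.8,"wx": 0,"wy": 0,"wz": 0,"claw": 1},
    {"tx": 0.3,"ty": 0,"tz": -0.7,"wx": 0,"wy": 0,"wz": 0,"claw": 1},
    {"tx": 0.2,"ty": 0,"tz": -0.6,"wx": 0,"wy": 0,"wz": 0,"claw": 1},
    {"tx": 0,"ty": 0,"tz": 0,"wx": 0,"wy": 0,"wz": 0,"claw": 1}
  ]
}}

```text
clock: 3.3
tcp_pos: [0.5755, 0.3088, 0.0496]
orientation: [0.0, 0.704, 0.71, 0.001]
wrist_force: [-0.4, -0.7, 10.6]
finger_gap: -0.0001
grip_force: 5.2
```

Emit:
{"method": "carry_out", "body": {
  "moves": [
    {"tx": 0,"ty": 0,"tz": 4,"wx": 0,"wy": 0,"wz": 0.02,"claw": 1},
    {"tx": 0,"ty": 0,"tz": 5,"wx": 0,"wy": 0,"wz": 0,"claw": 0},
    {"tx": -1.6,"ty": -1.2,"tz": 5,"wx": 0,"wy": 0,"wz": 0,"claw": -1},
    {"tx": -1.6,"ty": -1.2,"tz": 1,"wx": 0,"wy": 0,"wz": 0,"claw": -1},
    {"tx": -1.6,"ty": -1.0,"tz": 0,"wx": 0,"wy": 0,"wz": 0,"claw": -1},
    {"tx": 0,"ty": 0,"tz": 0,"wx": 0,"wy": 0,"wz": 0,"claw": -1},
    {"tx": 0,"ty": 0,"tz": 0,"wx": 0,"wy": 0,"wz": 0,"claw": -1}
  ]
}}

```text
clock: 4.18
tcp_pos: [0.5268, 0.2746, 0.1975]
orientation: [-0.0, 0.697, 0.717, -0.001]
wrist_force: [-0.9, 0.1, -0.3]
finger_gap: 0.0853
grip_force: 0.0
```

Run:
```python
from h import *
w=snap("wrist"); P=cloud(w); im=w["image"].astype(int); s=env.get_state(); print(s["tcp_pos"],s["orientation"],s["finger_gap"])
red=(im[...,2]>100)&(im[...,1]<60)&(im[...,0]<70)&(abs(P[...,0]-.57)<.09)&(abs(P[...,1]-.28)<.09)
q=P[red]; print("red",red.sum(),q.mean(0),q.min(0),q.max(0))
m=(P[...,2]>.080)&(P[...,2]<.095)&(im[...,2]>im[...,0]+15)&~red&(abs(P[...,0]-.53)<.05)&(abs(P[...,1]-.27)<.03)
q=P[m]; print("wheel",m.sum(),q.mean(0),q.min(0),q.max(0))
cv2.imwrite("pics/w3.png",cv2.resize(w["image"],(800,600),interpolation=cv2.INTER_CUBIC))
```

```text
[0.52704728 0.27472692 0.19747349] [-2.22243856e-04  6.97098814e-01  7.16974890e-01 -4.48449707e-04] 0.08566504227578196
red 129 [0.58971502 0.30274106 0.0502186 ] [0.56936359 0.29883949 0.04390931] [0.61009566 0.31337331 0.05425555]
wheel 1150 [0.52751905 0.27602768 0.08644043] [0.50452655 0.26250441 0.08003486] [0.55022605 0.28725477 0.09163733]
```

View pics/w3.png

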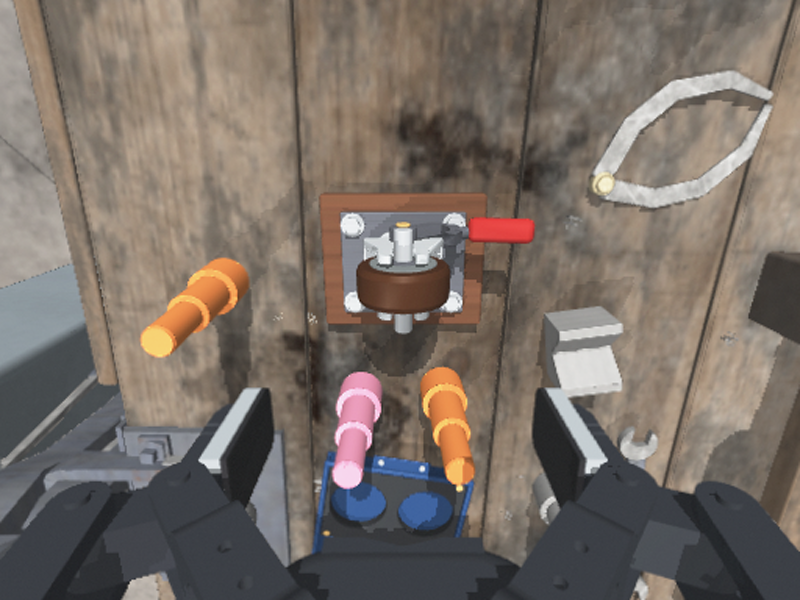

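Lever is open: the red paddle lies level at (500,230), and the wheel at (403,283) is free of the hook.

Emit:
{"method": "carry_out", "body": {
  "moves": [
    {"tx": 0.05,"ty": 0,"tz": -4,"wx": 0,"wy": 0,"wz": 0,"claw": -1},
    {"tx": 0,"ty": 0,"tz": -4.5,"wx": 0,"wy": 0,"wz": 0,"claw": -1},
    {"tx": 0,"ty": 0,"tz": -4.5,"wx": 0,"wy": 0,"wz": 0,"claw": -1},
    {"tx": 0,"ty": 0,"tz": -3,"wx": 0,"wy": 0,"wz": 0,"claw": -1},
    {"tx": 0,"ty": 0,"tz": 0,"wx": 0,"wy": 0,"wz": 0,"claw": 1},
    {"tx": 0,"ty": 0,"tz": 0,"wx": 0,"wy": 0,"wz": 0,"claw": 1},
    {"tx": 0,"ty": 0,"tz": 0,"wx": 0,"wy": 0,"wz": 0,"claw": 1},
    {"tx": 0,"ty": 0,"tz": 0,"wx": 0,"wy": 0,"wz": 0,"claw": 1}
  ],
  "newtons": 60
}}

```text
clock: 5.22
tcp_pos: [0.5277, 0.2748, 0.0391]
orientation: [0.0, 0.697, 0.717, 0.0]
wrist_force: [-2.6, 0.1, -2.4]
finger_gap: 0.0584
grip_force: 65.2
```

Emit:
{"method": "carry_out", "body": {
  "moves": [
    {"tx": 0,"ty": 0,"tz": 1,"wx": 0,"wy": 0,"wz": 0,"claw": 1},
    {"tx": 0,"ty": 0,"tz": 3,"wx": 0,"wy": 0,"wz": 0,"claw": 1},
    {"tx": 0,"ty": 0,"tz": 4.5,"wx": 0,"wy": 0,"wz": 0,"claw": 1},
    {"tx": 0,"ty": 0,"tz": 5,"wx": 0,"wy": 0,"wz": 0,"claw": 1},
    {"tx": 0,"ty": -3.5,"tz": 0,"wx": 0,"wy": 0,"wz": -0.04,"claw": 1},
    {"tx": -0.5,"ty": -5,"tz": 0,"wx": 0,"wy": 0,"wz": -0.06,"claw": 1},
    {"tx": -0.5,"ty": -5,"tz": 0,"wx": 0,"wy": 0,"wz": -0.066,"claw": 1},
    {"tx": -0.5,"ty": -3,"tz": 0,"wx": 0,"wy": 0,"wz": 0,"claw": 1}
  ]
}}

```text
clock: 6.22
tcp_pos: [0.5127, 0.1075, 0.1747]
orientation: [0.001, 0.755, 0.656, 0.001]
wrist_force: [0.0, 0.4, -3.7]
finger_gap: 0.0584
grip_force: 65.8
```

```bash
python3 - <<'E'
from h import *
w=snap("wrist"); s=env.get_state(); print(s["tcp_pos"],s["orientation"],s["finger_gap"])
pickle.dump(w,open("w4.pkl","wb"))
cv2.imwrite("pics/w4.png",cv2.resize(w["image"],(800,600),interpolation=cv2.INTER_CUBIC))
E
python3 b.py w4.pkl
```

```text
[0.51199775 0.10487725 0.17465037] [ 1.55769559e-03  7.55399097e-01  6.55262975e-01 -4.59936373e-04] 0.05826489484283001
blue rim (1379, array([516.2,  -9. ]), array([218. , 130.7]), 81.75, array([0.0131, 0.015 , 0.0164]))Traceback (most recent call last):
  File "b.py", line 8, in <module>
    print("yel rim",box(yel&near(.485,-.275,.1,.14,.011,.022)))
                    ~~~^^^^^^^^^^^^^^^^^^^^^^^^^^^^^^^^^^^^^^^
  File "b.py", line 4, in box
    def box(m): q=P[m]; r=cv2.minAreaRect(q[:,:2].astype(np.float32)*1000); return len(q),np.round(r[0],1),np.round(r[1],1),round(r[2],2),np.percentile(q[:,2],[10,50,90]).round(4)
                                                                                                                                          ~~~~~~~~~~~~~^^^^^^^^^^^^^^^^^^^
    return _quantile_unchecked(
        a, q, axis, out, overwrite_input, method, keepdims, weights)
    return _ureduce(a,
                    func=_quantile_ureduce_func,
    ...<5 lines>...
                    overwrite_input=overwrite_input,
                    method=method)
    r = func(a, **kwargs)
    result = _quantile(arr,
                       quantiles=q,
    ...<2 lines>...
                       out=out,
                       weights=wgt)
    slices_having_nans = np.isnan(arr[-1, ...])
                                  ~~~^^^^^^^^^
IndexError: index -1 is out of bounds for axis 0 with size 0
```

View pics/w4.png

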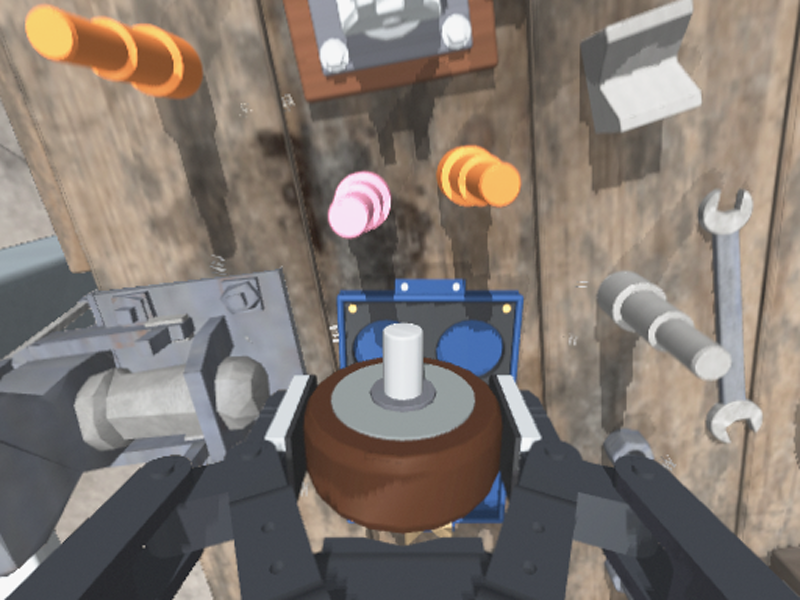

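Wheel held level between the fingers (center (403,440)); pockets seen at (380,345) and (470,348).

Emit:
{"method": "carry_out", "body": {
  "moves": [
    {"tx": -0.1,"ty": -4,"tz": 0,"wx": 0,"wy": 0,"wz": 0,"claw": 1},
    {"tx": -0.1,"ty": -4.5,"tz": 0,"wx": 0,"wy": 0,"wz": 0,"claw": 1},
    {"tx": -0.1,"ty": -4.5,"tz": 0,"wx": 0,"wy": 0,"wz": 0,"claw": 1},
    {"tx": 0,"ty": -3.4,"tz": -2,"wx": 0,"wy": 0,"wz": 0,"claw": 1},
    {"tx": 0,"ty": 0,"tz": -4,"wx": 0,"wy": 0,"wz": 0,"claw": 1},
    {"tx": 0,"ty": 0,"tz": -2,"wx": 0,"wy": 0,"wz": 0,"claw": 1},
    {"tx": 0,"ty": 0,"tz": 0,"wx": 0,"wy": 0,"wz": 0,"claw": 1}
  ]
}}

```text
clock: 7.15
tcp_pos: [0.5085, -0.0543, 0.0927]
orientation: [-0.001, 0.754, 0.657, -0.001]
wrist_force: [0.2, 0.0, -2.2]
finger_gap: 0.0583
grip_force: 65.6
```

Emit:
{"method": "carry_out", "body": {
  "moves": [
    {"tx": 0.05,"ty": -0.5,"tz": 0,"wx": 0,"wy": 0,"wz": 0,"claw": 1},
    {"tx": 0,"ty": 0,"tz": -2,"wx": 0,"wy": 0,"wz": 0,"claw": 1},
    {"tx": 0,"ty": 0,"tz": -1.5,"wx": 0,"wy": 0,"wz": 0,"claw": 1},
    {"tx": 0,"ty": 0,"tz": -1.5,"wx": 0,"wy": 0,"wz": 0,"claw": 1},
    {"tx": 0,"ty": 0,"tz": -0.8,"wx": 0,"wy": 0,"wz": 0,"claw": 1},
    {"tx": 0,"ty": 0,"tz": -0.4,"wx": 0,"wy": 0,"wz": 0,"claw": 1},
    {"tx": 0,"ty": 0,"tz": 0,"wx": 0,"wy": 0,"wz": 0,"claw": 1}
  ]
}}

```text
clock: 8.02
tcp_pos: [0.51, -0.0595, 0.0312]
orientation: [-0.0, 0.754, 0.657, -0.0]
wrist_force: [-0.3, 0.3, -3.3]
finger_gap: 0.0585
grip_force: 65.8
```

No contact yet; lower the last ~4 mm and release.

Emit:
{"method": "carry_out", "body": {
  "moves": [
    {"tx": -0.05,"ty": 0,"tz": -0.2,"wx": 0,"wy": 0,"wz": 0,"claw": 1},
    {"tx": 0,"ty": 0,"tz": -0.2,"wx": 0,"wy": 0,"wz": 0,"claw": 1},
    {"tx": 0,"ty": 0,"tz": 0,"wx": 0,"wy": 0,"wz": 0,"claw": 1}
  ]
}}

```text
clock: 8.4
tcp_pos: [0.5095, -0.0595, 0.0274]
orientation: [0.0, 0.754, 0.657, 0.0]
wrist_force: [0.6, -0.4, -3.1]
finger_gap: 0.0584
grip_force: 65.8
```

Emit:
{"method": "carry_out", "body": {
  "moves": [
    {"tx": 0,"ty": 0,"tz": -0.1,"wx": 0,"wy": 0,"wz": 0,"claw": 1},
    {"tx": 0,"ty": 0,"tz": 0,"wx": 0,"wy": 0,"wz": 0,"claw": 0.3},
    {"tx": 0,"ty": 0,"tz": 0,"wx": 0,"wy": 0,"wz": 0,"claw": -0.4},
    {"tx": 0,"ty": 0,"tz": 0,"wx": 0,"wy": 0,"wz": 0,"claw": -0.8},
    {"tx": 0,"ty": 0,"tz": 3,"wx": 0,"wy": 0,"wz": 0,"claw": -0.8},
    {"tx": 0,"ty": 0,"tz": 5,"wx": 0,"wy": 0,"wz": 0,"claw": -0.8},
    {"tx": 0,"ty": 0,"tz": 5,"wx": 0,"wy": 0,"wz": 0,"claw": -0.8},
    {"tx": 0,"ty": 0,"tz": 4,"wx": 0,"wy": 0,"wz": 0,"claw": -0.8}
  ]
}}

```text
clock: 9.4
tcp_pos: [0.5103, -0.0597, 0.1986]
orientation: [0.001, 0.754, 0.657, 0.001]
wrist_force: [1.1, -0.3, -1.0]
finger_gap: 0.0768
grip_force: 0.0
```

Run:
```python
from h import *
w=snap("wrist"); s=env.get_state(); print(s["tcp_pos"],s["finger_gap"],s["joint_pos"])
P=cloud(w); pickle.dump(w,open("w5.pkl","wb"))
m=(P[...,2]>.03)&(P[...,2]<.1)&(abs(P[...,0]-.51)<.05)&(abs(P[...,1]+.06)<.05)
q=P[m]; print(m.sum(),q[q[:,2]>.07].min(0),q[q[:,2]>.07].max(0))
cv2.imwrite("pics/w5.png",cv2.resize(w["image"],(800,600),interpolation=cv2.INTER_CUBIC))
```

```text
[ 0.51257549 -0.06026304  0.20373464] 0.0768574618876039 [-2.72714700e-01  2.01276407e-01 -1.70157896e-01  1.18926193e+00
  8.21179920e-05  1.43600770e+00]
2758 [ 0.48830292 -0.07341675  0.07000966] [ 0.53010885 -0.04528669  0.07962619]
```

View pics/w5.png

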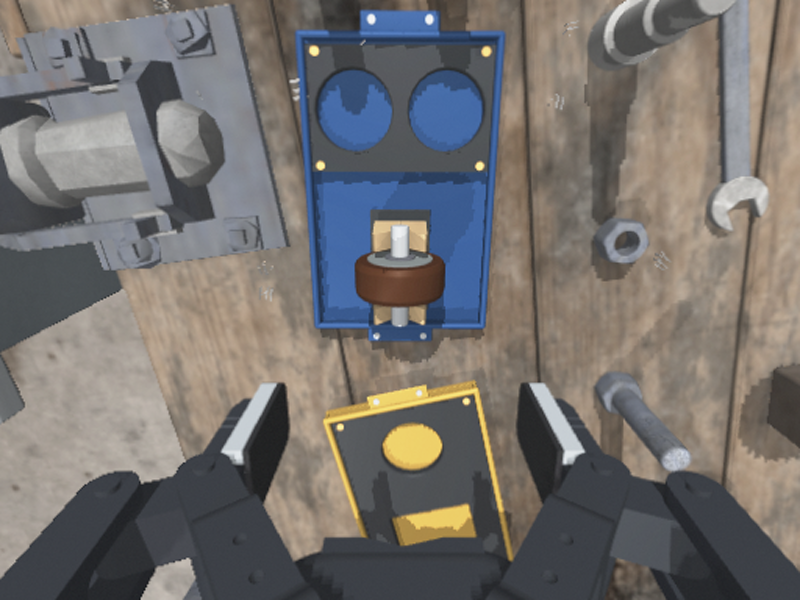

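Wheel seated in the rests (hub (400,275), axle lying along the notches). Pockets are at (355,110) and (446,110), the nut at (625,242) and the bolt foot at (618,390).

```bash
cat > d.py <<'E'
from h import *
for f in("top.pkl","w5.pkl","w6.pkl"):
    try: cc=pickle.load(open(f,"rb"))
    except Exception: continue
    P=cloud(cc); H=cv2.cvtColor(cc["image"],cv2.COLOR_BGR2HSV)
    def near(x,y,a,b,z0,z1): return (abs(P[...,0]-x)<a)&(abs(P[...,1]-y)<b)&(P[...,2]>z0)&(P[...,2]<z1)
    def rep(n,m):
        q=P[m]
        if len(q)<15: return
        xy=q[:,:2].astype(np.float32)*1000; r=cv2.minAreaRect(xy); e=cv2.minEnclosingCircle(xy)
        print(f[:3],n,len(q),"rect",np.round(r[0],1),np.round(r[1],1),round(r[2],1),"circ",np.round(e[0],1),round(e[1],1),"z",np.percentile(q[:,2],[50,95]).round(4))
    blue=(H[...,0]>100)&(H[...,0]<125)&(H[...,1]>120); yel=(H[...,0]>18)&(H[...,0]<32)&(H[...,1]>150)
    rep("bluerim",blue&near(.5163,-.009,.1,.14,.011,.02))
    th=-.142
    for x in(-.031,.031):
        X=.5163+x*np.cos(th)-.055*np.sin(th); Y=-.0094+x*np.sin(th)+.055*np.cos(th)
        rep(f"pocket exp {X:.4f} {Y:.4f}",blue&near(X,Y,.027,.027,-.004,.0065))
    rep("yelrim",yel&near(.5027,-.281,.1,.14,.011,.02))
    rep("yelrect",yel&near(.507,-.327,.045,.045,-.003,.0065)); rep("yelround",yel&near(.497,-.228,.033,.033,-.003,.0065))
    rep("bolt top",near(.670,-.193,.03,.03,.086,.098)); rep("nut",near(.6706,-.066,.03,.03,.015,.024))
    rep("shaft",near(.665,.0645,.03,.03,.102,.116))
    rep("vb",near(.6676,.2105,.045,.045,.032,.044))
E
python3 d.py
```

```text
top bluerim 304 rect [516.4  -9.8] [219.9 129.7] 81.9 circ [516.5 -11.2] 116.2 z [0.014  0.0176]
top pocket exp 0.4934 0.0494 207 rect [495.  47.] [45.1 44.8] 45.0 circ [494.2  47.3] 24.0 z [0.0018 0.0048]
top pocket exp 0.5548 0.0407 202 rect [554.6  39.8] [44.  44.7] 87.7 circ [555.4  38.5] 23.7 z [0.0017 0.0053]
top yelrim 93 rect [ 502.7 -280.9] [127.9 212.1] 5.1 circ [ 501.6 -278.6] 116.3 z [0.0139 0.0174]
top yelrect 197 rect [ 506.5 -326.6] [70.1 58.4] 5.0 circ [ 506.5 -326.7] 41.9 z [0.0018 0.0049]
top yelround 35 rect [ 495.1 -227.5] [44.6 39.4] 84.1 circ [ 497.1 -227.9] 23.1 z [0.0019 0.004 ]
top bolt top 41 rect [ 670.4 -192.8] [16.5 16.1] 1.6 circ [ 670.6 -193.4] 9.6 z [0.0919 0.0946]
top nut 57 rect [670.7 -65.4] [29.1 29.1] 78.0 circ [671.6 -66.4] 16.0 z [0.0188 0.0221]
top shaft 42 rect [664.8  64.7] [17.4 17. ] 41.6 circ [665.1  64.8] 9.5 z [0.108  0.1116]
top vb 132 rect [668.  210.5] [45.1 55.3] 9.3 circ [668. 211.] 33.8 z [0.0359 0.04  ]
w5. bluerim 3519 rect [516.1 -10.7] [223.5 131.7] 82.0 circ [516.3 -11.2] 119.2 z [0.0152 0.0168]
w5. pocket exp 0.4934 0.0494 1895 rect [493.4  48.3] [49.5 49.6] 82.2 circ [493.3  48. ] 25.4 z [0.003  0.0044]
w5. pocket exp 0.5548 0.0407 1889 rect [554.9  39.2] [49.2 50.2] 39.5 circ [555.   39.3] 25.4 z [0.003  0.0044]
w5. yelrim 30 rect [ 475.  -201.4] [157.6  72.5] 40.9 circ [ 496.1 -225.7] 78.9 z [0.0153 0.0163]
w5. bolt top 320 rect [ 670.7 -193. ] [18.9 18.1] 82.6 circ [ 671.1 -193.1] 9.9 z [0.0926 0.0937]
w5. nut 482 rect [671.  -65.7] [29.9 33.4] 76.1 circ [671.1 -66. ] 16.9 z [0.0198 0.0212]
w5. shaft 340 rect [662.9  58.8] [ 7.7 18.4] 75.5 circ [663.9  62.6] 9.2 z [0.109  0.1106]
```

Emit:
{"method": "carry_out", "body": {
  "moves": [
    {"tx": 3.9,"ty": -3.3,"tz": 0,"wx": 0,"wy": 0,"wz": 0,"claw": -0.8},
    {"tx": 3.9,"ty": -3.3,"tz": 0,"wx": 0,"wy": 0,"wz": 0,"claw": -0.8},
    {"tx": 3.9,"ty": -3.3,"tz": 0,"wx": 0,"wy": 0,"wz": 0,"claw": -0.8},
    {"tx": 3.9,"ty": -3.3,"tz": 0,"wx": 0,"wy": 0,"wz": 0,"claw": -0.8},
    {"tx": 0,"ty": 0,"tz": -3,"wx": 0,"wy": 0,"wz": 0,"claw": -0.6},
    {"tx": 0,"ty": 0,"tz": -3,"wx": 0,"wy": 0,"wz": 0,"claw": -0.4},
    {"tx": 0,"ty": 0,"tz": 0,"wx": 0,"wy": 0,"wz": 0,"claw": -0.4}
  ]
}}

```text
clock: 10.32
tcp_pos: [0.6637, -0.1909, 0.1327]
orientation: [-0.003, 0.754, 0.657, -0.001]
wrist_force: [-0.8, 1.1, 1.6]
finger_gap: 0.0599
grip_force: 0.0
```

Run:
```python
from h import *
s=env.get_state(); print(s["tcp_pos"],s["orientation"],s["finger_gap"])
w=snap("wrist"); P=cloud(w)
m=(P[...,2]>.086)&(P[...,2]<.1)&(abs(P[...,0]-.67)<.03)&(abs(P[...,1]+.193)<.03)
q=P[m][:,:2].astype(np.float32); print(len(q),cv2.minEnclosingCircle(q))
s=env.get_state(); print(s["tcp_pos"])
```

```text
[ 0.66367768 -0.19086736  0.13268023] [-0.00273504  0.75423269  0.65660018 -0.00133051] 0.05987506527572654
632 ((0.6713365316390991, -0.1934451460838318), 0.009792475029826164)
[ 0.66470944 -0.19116809  0.13500444]
```

Emit:
{"method": "carry_out", "body": {
  "moves": [
    {"tx": 0.6,"ty": -0.2,"tz": -1,"wx": 0,"wy": 0,"wz": 0,"claw": -0.4},
    {"tx": 0,"ty": 0,"tz": -3,"wx": 0,"wy": 0,"wz": 0,"claw": -0.4},
    {"tx": 0,"ty": 0,"tz": -3,"wx": 0,"wy": 0,"wz": 0,"claw": -0.4},
    {"tx": 0,"ty": 0,"tz": -1.9,"wx": 0,"wy": 0,"wz": 0,"claw": -0.4},
    {"tx": 0,"ty": 0,"tz": 0,"wx": 0,"wy": 0,"wz": 0,"claw": -0.2},
    {"tx": 0,"ty": 0,"tz": 0,"wx": 0,"wy": 0,"wz": 0,"claw": 0}
  ],
  "newtons": 40
}}

```text
clock: 11.12
tcp_pos: [0.6726, -0.1938, 0.0489]
orientation: [0.001, 0.754, 0.657, 0.001]
wrist_force: [0.6, 1.0, 0.7]
finger_gap: 0.0428
grip_force: 0.0
```

Emit:
{"method": "carry_out", "body": {
  "moves": [
    {"tx": -0.15,"ty": 0.05,"tz": -0.3,"wx": 0,"wy": 0,"wz": 0,"claw": 0.2},
    {"tx": 0,"ty": 0,"tz": 0,"wx": 0,"wy": 0,"wz": 0,"claw": 0.4},
    {"tx": 0,"ty": 0,"tz": 0,"wx": 0,"wy": 0,"wz": 0,"claw": 0.6},
    {"tx": 0,"ty": 0,"tz": 0,"wx": 0,"wy": 0,"wz": 0,"claw": 0.8},
    {"tx": 0,"ty": 0,"tz": 0,"wx": 0,"wy": 0,"wz": 0,"claw": 1},
    {"tx": 0,"ty": 0,"tz": 0,"wx": 0,"wy": 0,"wz": 0,"claw": 1},
    {"tx": 0,"ty": 0,"tz": 0,"wx": 0,"wy": 0,"wz": 0,"claw": 1}
  ]
}}

```text
clock: 12.0
tcp_pos: [0.6707, -0.1932, 0.0456]
orientation: [0.001, 0.754, 0.657, 0.001]
wrist_force: [-0.4, 0.7, 5.2]
finger_gap: 0.0252
grip_force: 39.3
```

Emit:
{"method": "carry_out", "body": {
  "moves": [
    {"tx": 0,"ty": 0,"tz": 1,"wx": 0,"wy": 0,"wz": 0,"claw": 1},
    {"tx": 0,"ty": 0,"tz": 3,"wx": 0,"wy": 0,"wz": 0,"claw": 1},
    {"tx": -0.6,"ty": 1.3,"tz": 4,"wx": 0,"wy": 0,"wz": 0,"claw": 1},
    {"tx": -2,"ty": 4,"tz": 2,"wx": 0,"wy": 0,"wz": 0,"claw": 1},
    {"tx": -2.5,"ty": 5,"tz": 0,"wx": 0,"wy": 0,"wz": 0,"claw": 1},
    {"tx": -2.5,"ty": 5,"tz": 0,"wx": 0,"wy": 0,"wz": 0,"claw": 1},
    {"tx": -2.5,"ty": 5,"tz": 0,"wx": 0,"wy": 0,"wz": 0,"claw": 1},
    {"tx": -1.5,"ty": 3,"tz": 0,"wx": 0,"wy": 0,"wz": 0,"claw": 1}
  ]
}}

```text
clock: 13.0
tcp_pos: [0.5516, 0.0423, 0.1442]
orientation: [-0.001, 0.754, 0.657, -0.001]
wrist_force: [-0.0, 0.9, -2.1]
finger_gap: 0.0248
grip_force: 39.5
```

Run:
```python
from h import *
w=snap("wrist");s=env.get_state(); print(s["tcp_pos"],s["orientation"],s["finger_gap"],s["wrist_force"])
pickle.dump(w,open("w6.pkl","wb"))
cv2.imwrite("pics/w6.png",w["image"])
```

```text
[0.5495718  0.04520631 0.14410641] [-2.45756523e-03  7.52824304e-01  6.58216616e-01 -6.43349103e-04] 0.025093307849891524 [-4.62922045  2.08893569 -2.79025256]
```

View pics/w6.png

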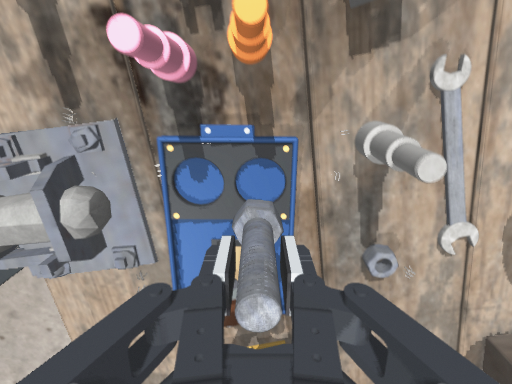

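Bolt is held upright (shank from (258,220) to (259,315)); far pocket at (260,181), shaft base at (378,140), nut (380,262).

Emit:
{"method": "carry_out", "body": {
  "moves": [
    {"tx": 0.4,"ty": -0.4,"tz": 0,"wx": 0,"wy": 0,"wz": 0,"claw": 1},
    {"tx": 0,"ty": 0,"tz": -2,"wx": 0,"wy": 0,"wz": 0,"claw": 1},
    {"tx": 0,"ty": 0,"tz": -2,"wx": 0,"wy": 0,"wz": 0,"claw": 1},
    {"tx": 0,"ty": 0,"tz": -2,"wx": 0,"wy": 0,"wz": 0,"claw": 1},
    {"tx": 0,"ty": 0,"tz": -1,"wx": 0,"wy": 0,"wz": 0,"claw": 1},
    {"tx": 0,"ty": 0,"tz": 0,"wx": 0,"wy": 0,"wz": 0,"claw": 1},
    {"tx": 0,"ty": 0,"tz": 0,"wx": 0,"wy": 0,"wz": 0,"claw": 1}
  ]
}}

```text
clock: 13.92
tcp_pos: [0.5587, 0.0357, 0.075]
orientation: [0.0, 0.754, 0.657, 0.0]
wrist_force: [1.5, 0.5, -2.0]
finger_gap: 0.0253
grip_force: 39.5
```

Emit:
{"method": "carry_out", "body": {
  "moves": [
    {"tx": -0.35,"ty": 0.35,"tz": 0,"wx": 0,"wy": 0,"wz": 0,"claw": 1},
    {"tx": 0,"ty": 0,"tz": -1,"wx": 0,"wy": 0,"wz": 0,"claw": 1},
    {"tx": 0,"ty": 0,"tz": -0.8,"wx": 0,"wy": 0,"wz": 0,"claw": 1},
    {"tx": 0,"ty": 0,"tz": -0.5,"wx": 0,"wy": 0,"wz": 0,"claw": 1},
    {"tx": 0,"ty": 0,"tz": -0.2,"wx": 0,"wy": 0,"wz": 0,"claw": 1},
    {"tx": 0,"ty": 0,"tz": 0,"wx": 0,"wy": 0,"wz": 0,"claw": 1},
    {"tx": 0,"ty": 0,"tz": 0,"wx": 0,"wy": 0,"wz": 0,"claw": 1}
  ]
}}

```text
clock: 14.8
tcp_pos: [0.5547, 0.0395, 0.0495]
orientation: [0.0, 0.754, 0.657, 0.0]
wrist_force: [0.4, 0.8, -1.5]
finger_gap: 0.025
grip_force: 39.6
```

Emit:
{"method": "carry_out", "body": {
  "moves": [
    {"tx": 0,"ty": 0,"tz": -0.1,"wx": 0,"wy": 0,"wz": 0,"claw": 1},
    {"tx": 0,"ty": 0,"tz": 0,"wx": 0,"wy": 0,"wz": 0,"claw": 1},
    {"tx": 0,"ty": 0,"tz": 0,"wx": 0,"wy": 0,"wz": 0,"claw": 0.3},
    {"tx": 0,"ty": 0,"tz": 0,"wx": 0,"wy": 0,"wz": 0,"claw": 0},
    {"tx": 0,"ty": 0,"tz": 0,"wx": 0,"wy": 0,"wz": 0,"claw": -0.3},
    {"tx": 0,"ty": 0,"tz": 2,"wx": 0,"wy": 0,"wz": 0,"claw": -0.3},
    {"tx": 0,"ty": 0,"tz": 4,"wx": 0,"wy": 0,"wz": 0,"claw": -0.3},
    {"tx": 0,"ty": 0,"tz": 4,"wx": 0,"wy": 0,"wz": 0,"claw": -0.3}
  ]
}}

```text
clock: 15.8
tcp_pos: [0.5541, 0.0396, 0.1491]
orientation: [-0.0, 0.754, 0.657, -0.0]
wrist_force: [1.2, 1.3, 0.2]
finger_gap: 0.0557
grip_force: 0.0
```

Emit:
{"method": "carry_out", "body": {
  "moves": [
    {"tx": 0,"ty": 0,"tz": 3,"wx": 0,"wy": 0,"wz": 0.184,"claw": -0.4},
    {"tx": 2,"ty": -1.8,"tz": 0,"wx": 0,"wy": 0,"wz": 0.184,"claw": -0.4},
    {"tx": 2,"ty": -1.8,"tz": 0,"wx": 0,"wy": 0,"wz": 0.184,"claw": -0.4},
    {"tx": 2,"ty": -1.8,"tz": 0,"wx": 0,"wy": 0,"wz": 0.184,"claw": -0.4},
    {"tx": 2,"ty": -1.8,"tz": 0,"wx": 0,"wy": 0,"wz": 0.184,"claw": -0.4},
    {"tx": 2,"ty": -1.8,"tz": 0,"wx": 0,"wy": 0,"wz": 0.184,"claw": -0.4},
    {"tx": 1.7,"ty": -1.5,"tz": -3,"wx": 0,"wy": 0,"wz": 0.184,"claw": -0.4},
    {"tx": 0,"ty": 0,"tz": -3,"wx": 0,"wy": 0,"wz": 0.182,"claw": -0.4}
  ]
}}

```text
clock: 16.8
tcp_pos: [0.673, -0.067, 0.1176]
orientation: [0.001, 0.117, 0.993, -0.0]
wrist_force: [-1.4, -0.3, -0.2]
finger_gap: 0.0596
grip_force: 0.0
```

```bash
cat > n.py <<'E'
from h import *
import time
w=snap("wrist"); w=snap("wrist"); P=cloud(w); s=env.get_state(); print(s["tcp_pos"],s["orientation"],s["finger_gap"])
q=s["orientation"]; print("yaw_y",np.degrees(2*np.arctan2(q[2],q[1]))-90)
def near(x,y,a,b,z0,z1): return (abs(P[...,0]-x)<a)&(abs(P[...,1]-y)<b)&(P[...,2]>z0)&(P[...,2]<z1)
def rep(n,m):
    q=P[m]
    if len(q)<15: return
    xy=q[:,:2].astype(np.float32)*1000; r=cv2.minAreaRect(xy); e=cv2.minEnclosingCircle(xy)
    print(n,len(q),"rect",np.round(r[0],1),np.round(r[1],1),round(r[2],1),"circ",np.round(e[0],1),round(e[1],1),"z",np.percentile(q[:,2],[50,95]).round(4))
rep("nut",near(.6706,-.066,.03,.03,.014,.026))
rep("bolt",near(.5550,.0395,.03,.03,.088,.102))
rep("shaft",near(.665,.0645,.03,.03,.102,.116))
rep("vb",near(.6676,.2105,.045,.045,.032,.044))
pickle.dump(w,open("wn.pkl","wb")); cv2.imwrite("pics/wn.png",w["image"])
E
python3 n.py
```

```text
[ 0.66892624 -0.0652696   0.11394152] [-3.74188343e-03  1.19215288e-01  9.92861273e-01  4.54330722e-04] 0.0597486716099283
yaw_y 76.30626869372767
nut 748 rect [671.  -65.3] [29.7 33.1] 76.2 circ [670.8 -65.8] 16.8 z [0.0198 0.0211]
shaft 1245 rect [664.3  63. ] [18.3 17.2] 3.8 circ [664.6  63.9] 9.6 z [0.1093 0.1106]
```

Emit:
{"method": "carry_out", "body": {
  "moves": [
    {"tx": 0,"ty": 0,"tz": -3,"wx": 0,"wy": 0,"wz": 0,"claw": -0.3},
    {"tx": 0,"ty": 0,"tz": -3,"wx": 0,"wy": 0,"wz": 0,"claw": -0.3},
    {"tx": 0,"ty": 0,"tz": -2,"wx": 0,"wy": 0,"wz": 0,"claw": -0.2},
    {"tx": 0,"ty": 0,"tz": 0,"wx": 0,"wy": 0,"wz": 0,"claw": -0.2},
    {"tx": 0,"ty": 0,"tz": 0,"wx": 0,"wy": 0,"wz": 0,"claw": -0.2}
  ]
}}

```text
clock: 17.52
tcp_pos: [0.6724, -0.0655, 0.0401]
orientation: [0.001, 0.12, 0.993, -0.0]
wrist_force: [-0.1, 0.1, 0.7]
finger_gap: 0.0512
grip_force: 0.0
```

Emit:
{"method": "carry_out", "body": {
  "moves": [
    {"tx": -0.13,"ty": 0,"tz": -1.6,"wx": 0,"wy": 0,"wz": 0,"claw": -0.2},
    {"tx": 0,"ty": 0,"tz": -1.6,"wx": 0,"wy": 0,"wz": 0,"claw": -0.2},
    {"tx": 0,"ty": 0,"tz": 0,"wx": 0,"wy": 0,"wz": 0,"claw": 0},
    {"tx": 0,"ty": 0,"tz": 0,"wx": 0,"wy": 0,"wz": 0,"claw": 0.3},
    {"tx": 0,"ty": 0,"tz": 0,"wx": 0,"wy": 0,"wz": 0,"claw": 0.6},
    {"tx": 0,"ty": 0,"tz": 0,"wx": 0,"wy": 0,"wz": 0,"claw": 1},
    {"tx": 0,"ty": 0,"tz": 0,"wx": 0,"wy": 0,"wz": 0,"claw": 1},
    {"tx": 0,"ty": 0,"tz": 0,"wx": 0,"wy": 0,"wz": 0,"claw": 1}
  ]
}}

```text
clock: 18.52
tcp_pos: [0.6702, -0.0654, 0.0064]
orientation: [0.0, 0.119, 0.993, 0.0]
wrist_force: [-0.7, 0.6, -0.9]
finger_gap: 0.0285
grip_force: 41.2
```

Emit:
{"method": "carry_out", "body": {
  "moves": [
    {"tx": 0,"ty": 0,"tz": 1.5,"wx": 0,"wy": 0,"wz": 0,"claw": 1},
    {"tx": 0,"ty": 0,"tz": 5,"wx": 0,"wy": 0,"wz": 0,"claw": 1},
    {"tx": 0,"ty": 0,"tz": 5,"wx": 0,"wy": 0,"wz": 0,"claw": 1},
    {"tx": -3.5,"ty": 2.3,"tz": 5,"wx": 0,"wy": 0,"wz": 0,"claw": 1},
    {"tx": -4.7,"ty": 3,"tz": 0,"wx": 0,"wy": 0,"wz": 0,"claw": 1},
    {"tx": -4.7,"ty": 3,"tz": 0,"wx": 0,"wy": 0,"wz": 0,"claw": 1},
    {"tx": -4.7,"ty": 3,"tz": 0,"wx": 0,"wy": 0,"wz": 0,"claw": 1},
    {"tx": 0,"ty": 0,"tz": 0,"wx": 0,"wy": 0,"wz": 0,"claw": 1}
  ]
}}

```text
clock: 19.52
tcp_pos: [0.4915, 0.0485, 0.1702]
orientation: [-0.001, 0.118, 0.993, 0.0]
wrist_force: [1.3, 0.3, -0.6]
finger_gap: 0.0283
grip_force: 41.3
```

```bash
python3 n.py
```

```text
[0.49617344 0.0468262  0.17074902] [1.53840542e-03 1.18649585e-01 9.92934997e-01 1.17347391e-05] 0.028668223057274362
yaw_y 76.3716383895609
bolt 88 rect [546.7  38.7] [ 3.9 14.7] 2.8 circ [548.7  38.8] 7.3 z [0.0926 0.0962]
vb 971 rect [667.  209.9] [46.5 56.1] 9.9 circ [666.9 209.3] 34.8 z [0.0374 0.039 ]
```

View pics/wn.png

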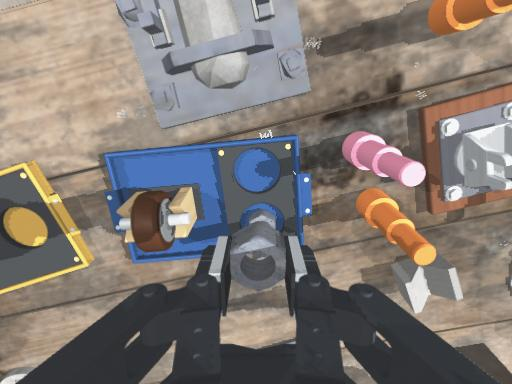

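Near pocket is empty at (255,170). The bolt stands in the far pocket (head at (262,213)), and the nut is in the fingers at (258,258).

Emit:
{"method": "carry_out", "body": {
  "moves": [
    {"tx": 0,"ty": 0,"tz": -4,"wx": 0,"wy": 0,"wz": 0,"claw": 1},
    {"tx": 0,"ty": 0,"tz": -4,"wx": 0,"wy": 0,"wz": 0,"claw": 1},
    {"tx": 0,"ty": 0,"tz": -3,"wx": 0,"wy": 0,"wz": 0,"claw": 1},
    {"tx": 0,"ty": 0,"tz": -1,"wx": 0,"wy": 0,"wz": 0,"claw": 1},
    {"tx": 0,"ty": 0,"tz": 0,"wx": 0,"wy": 0,"wz": 0,"claw": 1},
    {"tx": 0,"ty": 0,"tz": 0,"wx": 0,"wy": 0,"wz": 0,"claw": 1}
  ]
}}

```text
clock: 20.38
tcp_pos: [0.4972, 0.0463, 0.0505]
orientation: [0.001, 0.119, 0.993, 0.0]
wrist_force: [-0.4, -0.4, -1.3]
finger_gap: 0.0283
grip_force: 41.3
```

Emit:
{"method": "carry_out", "body": {
  "moves": [
    {"tx": -0.35,"ty": 0.2,"tz": 0,"wx": 0,"wy": 0,"wz": 0,"claw": 1},
    {"tx": 0,"ty": 0,"tz": -2,"wx": 0,"wy": 0,"wz": 0,"claw": 1},
    {"tx": 0,"ty": 0,"tz": -1.3,"wx": 0,"wy": 0,"wz": 0,"claw": 1},
    {"tx": 0,"ty": 0,"tz": -0.6,"wx": 0,"wy": 0,"wz": 0,"claw": 1},
    {"tx": 0,"ty": 0,"tz": 0,"wx": 0,"wy": 0,"wz": 0,"claw": 1},
    {"tx": 0,"ty": 0,"tz": 0,"wx": 0,"wy": 0,"wz": 0,"claw": 1}
  ]
}}

```text
clock: 21.12
tcp_pos: [0.4925, 0.0486, 0.0106]
orientation: [0.0, 0.119, 0.993, 0.0]
wrist_force: [0.8, -0.7, -0.8]
finger_gap: 0.0285
grip_force: 41.3
```

Emit:
{"method": "carry_out", "body": {
  "moves": [
    {"tx": 0,"ty": 0,"tz": 0,"wx": 0,"wy": 0,"wz": 0,"claw": 0.2},
    {"tx": 0,"ty": 0,"tz": 0,"wx": 0,"wy": 0,"wz": 0,"claw": -0.1},
    {"tx": 0,"ty": 0,"tz": 0,"wx": 0,"wy": 0,"wz": 0,"claw": -0.1},
    {"tx": 0,"ty": 0,"tz": 3,"wx": 0,"wy": 0,"wz": 0,"claw": -0.1},
    {"tx": 0,"ty": 0,"tz": 5,"wx": 0,"wy": 0,"wz": 0,"claw": -0.1},
    {"tx": 0,"ty": 0,"tz": 5,"wx": 0,"wy": 0,"wz": 0,"claw": -0.1},
    {"tx": 0,"ty": 0,"tz": 5,"wx": 0,"wy": 0,"wz": 0,"claw": -0.1}
  ]
}}

```text
clock: 22.0
tcp_pos: [0.4918, 0.0486, 0.1919]
orientation: [0.0, 0.119, 0.993, 0.0]
wrist_force: [1.7, 0.5, -0.1]
finger_gap: 0.0468
grip_force: 0.0
```

```bash
python3 n.py
```

```text
[0.49552248 0.04842001 0.19611598] [5.18820348e-03 1.19073462e-01 9.92871832e-01 3.43873720e-04] 0.046840173639480044
yaw_y 76.32254928889793
bolt 340 rect [554.3  38.9] [18.6 19.1] 36.8 circ [554.6  38.8] 9.9 z [0.0958 0.0971]
shaft 129 rect [660.3  60.7] [ 8.5 14.8] 63.0 circ [661.   61.5] 7.9 z [0.1086 0.1103]
vb 793 rect [667.  209.8] [45.2 55.5] 9.7 circ [666.7 209.1] 34.4 z [0.0374 0.0392]
```

View pics/wn.png

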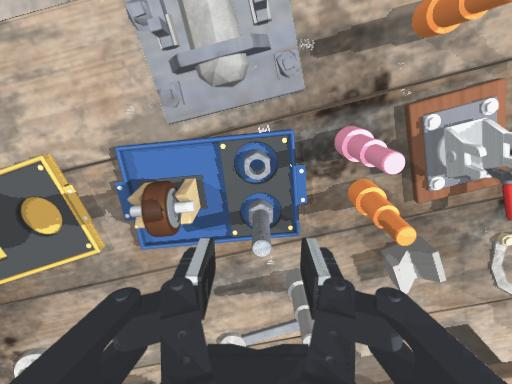

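Nut lies flat in the near pocket (256,163), bolt upright in the far one (262,212), wheel in its rests.

Emit:
{"method": "carry_out", "body": {
  "moves": [
    {"tx": 4.2,"ty": 0.4,"tz": 0,"wx": 0,"wy": 0,"wz": 0,"claw": -0.4},
    {"tx": 4.2,"ty": 0.4,"tz": 0,"wx": 0,"wy": 0,"wz": 0,"claw": -0.4},
    {"tx": 4.2,"ty": 0.4,"tz": 0,"wx": 0,"wy": 0,"wz": 0,"claw": -0.4},
    {"tx": 4.2,"ty": 0.4,"tz": 0,"wx": 0,"wy": 0,"wz": 0,"claw": -0.4},
    {"tx": 0,"ty": 0,"tz": -2,"wx": 0,"wy": 0,"wz": 0,"claw": -0.4},
    {"tx": 0,"ty": 0,"tz": -2,"wx": 0,"wy": 0,"wz": 0,"claw": -0.4},
    {"tx": 0,"ty": 0,"tz": 0,"wx": 0,"wy": 0,"wz": 0,"claw": -0.4},
    {"tx": 0,"ty": 0,"tz": 0,"wx": 0,"wy": 0,"wz": 0,"claw": -0.4}
  ]
}}

```text
clock: 23.1
tcp_pos: [0.6601, 0.0646, 0.1506]
orientation: [0.0, 0.119, 0.993, 0.0]
wrist_force: [-0.0, -0.8, 0.4]
finger_gap: 0.0598
grip_force: 0.0
```

```bash
python3 n.py
```

```text
[0.66063274 0.0645979  0.15142741] [9.23436802e-04 1.19100228e-01 9.92881799e-01 1.30368195e-04] 0.059540996405426434
yaw_y 76.31963998044847
bolt 887 rect [555.   39.1] [19.4 18.6] 56.0 circ [555.1  39.1] 10.0 z [0.0958 0.0971]
shaft 591 rect [664.3  64.8] [18.3 18.6] 12.9 circ [664.6  64.8] 9.7 z [0.1094 0.1104]
vb 1719 rect [667.6 210.3] [45.9 55.4] 10.4 circ [667.7 210.2] 35.0 z [0.0373 0.039 ]
```

Emit:
{"method": "carry_out", "body": {
  "moves": [
    {"tx": 0.4,"ty": 0,"tz": 0,"wx": 0,"wy": 0,"wz": 0,"claw": -0.4},
    {"tx": 0,"ty": 0,"tz": -3,"wx": 0,"wy": 0,"wz": 0,"claw": -0.4},
    {"tx": 0,"ty": 0,"tz": -3,"wx": 0,"wy": 0,"wz": 0,"claw": -0.4},
    {"tx": 0,"ty": 0,"tz": -2,"wx": 0,"wy": 0,"wz": 0,"claw": -0.4},
    {"tx": 0,"ty": 0,"tz": -1,"wx": 0,"wy": 0,"wz": 0,"claw": -0.2},
    {"tx": 0,"ty": 0,"tz": 0,"wx": 0,"wy": 0,"wz": 0,"claw": 0},
    {"tx": 0,"ty": 0,"tz": 0,"wx": 0,"wy": 0,"wz": 0,"claw": 0}
  ],
  "newtons": 60
}}

```text
clock: 24.08
tcp_pos: [0.665, 0.0646, 0.0615]
orientation: [0.001, 0.119, 0.993, 0.0]
wrist_force: [0.9, 0.7, 0.7]
finger_gap: 0.0426
grip_force: 0.0
```

Emit:
{"method": "carry_out", "body": {
  "moves": [
    {"tx": 0,"ty": 0,"tz": 0,"wx": 0,"wy": 0,"wz": 0,"claw": 0.2},
    {"tx": 0,"ty": 0,"tz": 0,"wx": 0,"wy": 0,"wz": 0,"claw": 0.4},
    {"tx": 0,"ty": 0,"tz": 0,"wx": 0,"wy": 0,"wz": 0,"claw": 0.7},
    {"tx": 0,"ty": 0,"tz": 0,"wx": 0,"wy": 0,"wz": 0,"claw": 1},
    {"tx": 0,"ty": 0,"tz": 0,"wx": 0,"wy": 0,"wz": 0,"claw": 1},
    {"tx": 0,"ty": 0,"tz": 0,"wx": 0,"wy": 0,"wz": 0,"claw": 1},
    {"tx": 0,"ty": 0,"tz": 1,"wx": 0,"wy": 0,"wz": 0,"claw": 1},
    {"tx": 0,"ty": 0,"tz": 0,"wx": 0,"wy": 0,"wz": 0,"claw": 1}
  ]
}}

```text
clock: 25.08
tcp_pos: [0.664, 0.0646, 0.0704]
orientation: [-0.0, 0.119, 0.993, 0.0]
wrist_force: [-0.1, 0.3, -4.4]
finger_gap: 0.0235
grip_force: 59.1
```

Emit:
{"method": "carry_out", "body": {
  "moves": [
    {"tx": 0,"ty": 0,"tz": 5,"wx": 0,"wy": 0,"wz": 0,"claw": 1},
    {"tx": 0,"ty": -2,"tz": 5,"wx": 0,"wy": 0,"wz": 0,"claw": 1},
    {"tx": -2.4,"ty": -4.6,"tz": 1,"wx": 0,"wy": 0,"wz": 0,"claw": 1},
    {"tx": -2.8,"ty": -4.6,"tz": 0,"wx": 0,"wy": 0,"wz": 0,"claw": 1},
    {"tx": -2.8,"ty": -4.6,"tz": 0,"wx": 0,"wy": 0,"wz": 0,"claw": 1},
    {"tx": -2.8,"ty": -4.6,"tz": 0,"wx": 0,"wy": 0,"wz": 0,"claw": 1},
    {"tx": -2.8,"ty": -4.6,"tz": 0,"wx": 0,"wy": 0,"wz": 0,"claw": 1},
    {"tx": -2.8,"ty": -4.4,"tz": 0,"wx": 0,"wy": 0,"wz": 0,"claw": 1}
  ]
}}

```text
clock: 26.08
tcp_pos: [0.4986, -0.2305, 0.1796]
orientation: [-0.0, 0.119, 0.993, 0.0]
wrist_force: [-0.2, -0.4, -4.2]
finger_gap: 0.0233
grip_force: 59.8
```

Emit:
{"method": "carry_out", "body": {
  "moves": [
    {"tx": 0,"ty": 0,"tz": 0,"wx": 0,"wy": 0,"wz": 0,"claw": 1},
    {"tx": 0,"ty": 0,"tz": 0,"wx": 0,"wy": 0,"wz": 0,"claw": 1}
  ]
}}

```text
clock: 26.32
tcp_pos: [0.4998, -0.2293, 0.1798]
orientation: [-0.0, 0.12, 0.993, 0.001]
wrist_force: [0.6, -0.8, -4.7]
finger_gap: 0.0236
grip_force: 60.0
```

```bash
cat > y.py <<'E'
from h import *
w=snap("wrist"); P=cloud(w); s=env.get_state(); print(s["tcp_pos"],s["orientation"],s["finger_gap"]); H=cv2.cvtColor(w["image"],cv2.COLOR_BGR2HSV)
yel=(H[...,0]>18)&(H[...,0]<32)&(H[...,1]>150)
def rep(n,m):
    q=P[m]
    if len(q)<15: return
    xy=q[:,:2].astype(np.float32)*1000; r=cv2.minAreaRect(xy); e=cv2.minEnclosingCircle(xy)
    print(n,len(q),"rect",np.round(r[0],1),np.round(r[1],1),round(r[2],1),"circ",np.round(e[0],1),round(e[1],1),"z",np.percentile(q[:,2],[50,95]).round(4))
def near(x,y,a,b,z0,z1): return (abs(P[...,0]-x)<a)&(abs(P[...,1]-y)<b)&(P[...,2]>z0)&(P[...,2]<z1)
rep("rim",yel&near(.5027,-.281,.1,.14,.0125,.02))
rep("rect",yel&near(.507,-.328,.045,.040,-.003,.0065)); rep("round",yel&near(.498,-.229,.03,.03,-.003,.0065))
cv2.imwrite("pics/y.png",w["image"])
E
python3 y.py
```

```text
[ 0.50016293 -0.22876728  0.17989092] [-2.39378361e-04  1.18920681e-01  9.92903638e-01  4.23976942e-04] 0.023747728419709013
rect 39 rect [ 515.  -329.5] [81.  32.8] 47.0 circ [ 510.6 -325.5] 40.5 z [0.003  0.0039]
```

View pics/y.png

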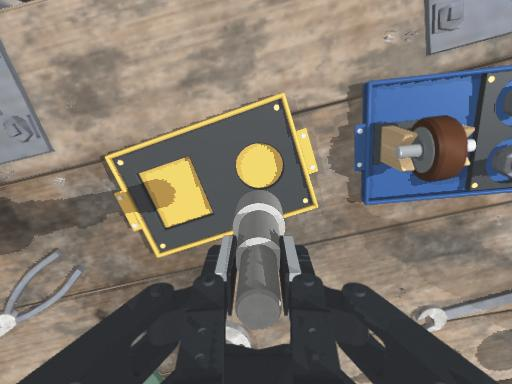

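Shaft held upright; round pocket at (259,166), rectangular pocket at (176,192) in 512x384 pixels. The yellow mask was too strict, so I'll loosen it.

```bash
sed -i 's/(H\[...,1\]>150)/(H[...,1]>90)\&(H[...,2]>110)/; s/>18)/>16)/; s/<32)/<34)/' y.py; python3 y.py
```

```text
[ 0.5004396  -0.22845833  0.17996002] [-1.70710041e-04  1.18477110e-01  9.92956716e-01  3.23510532e-04] 0.023535406040216797
rim 3092 rect [ 501.4 -277.3] [131.9 224. ] 5.2 circ [ 501.  -277.1] 119.3 z [0.0152 0.0168]
rect 3117 rect [ 506.5 -326. ] [72.6 61.7] 5.2 circ [ 506.2 -326.3] 46.6 z [0.0031 0.0042]
round 1652 rect [ 497.5 -225.8] [52.1 51.4] 57.4 circ [ 497.1 -225.5] 26.5 z [0.0031 0.0043]
```

Emit:
{"method": "carry_out", "body": {
  "moves": [
    {"tx": -0.32,"ty": 0.27,"tz": 0,"wx": 0,"wy": 0,"wz": 0,"claw": 1},
    {"tx": 0,"ty": 0,"tz": -3,"wx": 0,"wy": 0,"wz": 0,"claw": 1},
    {"tx": 0,"ty": 0,"tz": -3,"wx": 0,"wy": 0,"wz": 0,"claw": 1},
    {"tx": 0,"ty": 0,"tz": -2.5,"wx": 0,"wy": 0,"wz": 0,"claw": 1},
    {"tx": 0,"ty": 0,"tz": -0.8,"wx": 0,"wy": 0,"wz": 0,"claw": 1},
    {"tx": 0,"ty": 0,"tz": 0,"wx": 0,"wy": 0,"wz": 0,"claw": 1},
    {"tx": 0,"ty": 0,"tz": 0,"wx": 0,"wy": 0,"wz": 0,"claw": 1}
  ]
}}

```text
clock: 27.3
tcp_pos: [0.4978, -0.227, 0.0885]
orientation: [0.001, 0.119, 0.993, -0.0]
wrist_force: [-0.2, -0.5, -3.7]
finger_gap: 0.0234
grip_force: 60.0
```

Emit:
{"method": "carry_out", "body": {
  "moves": [
    {"tx": -0.05,"ty": 0.1,"tz": -1,"wx": 0,"wy": 0,"wz": 0,"claw": 1},
    {"tx": 0,"ty": 0,"tz": -0.8,"wx": 0,"wy": 0,"wz": 0,"claw": 1},
    {"tx": 0,"ty": 0,"tz": -0.4,"wx": 0,"wy": 0,"wz": 0,"claw": 1},
    {"tx": 0,"ty": 0,"tz": -0.2,"wx": 0,"wy": 0,"wz": 0,"claw": 1},
    {"tx": 0,"ty": 0,"tz": 0,"wx": 0,"wy": 0,"wz": 0,"claw": 1},
    {"tx": 0,"ty": 0,"tz": 0,"wx": 0,"wy": 0,"wz": 0,"claw": 1}
  ]
}}

```text
clock: 28.05
tcp_pos: [0.4969, -0.2258, 0.0646]
orientation: [0.001, 0.119, 0.993, -0.0]
wrist_force: [-2.5, 1.3, 5.3]
finger_gap: 0.0235
grip_force: 61.5
```

Emit:
{"method": "carry_out", "body": {
  "moves": [
    {"tx": 0,"ty": 0,"tz": 0.05,"wx": 0,"wy": 0,"wz": 0,"claw": 0.4},
    {"tx": 0,"ty": 0,"tz": 0,"wx": 0,"wy": 0,"wz": 0,"claw": 0},
    {"tx": 0,"ty": 0,"tz": 0,"wx": 0,"wy": 0,"wz": 0,"claw": -0.3},
    {"tx": 0,"ty": 0,"tz": 0,"wx": 0,"wy": 0,"wz": 0,"claw": -0.3},
    {"tx": 0,"ty": 0,"tz": 2,"wx": 0,"wy": 0,"wz": 0,"claw": -0.3},
    {"tx": 0,"ty": 0,"tz": 4,"wx": 0,"wy": 0,"wz": 0,"claw": -0.3},
    {"tx": 0,"ty": 0,"tz": 5,"wx": 0,"wy": 0,"wz": 0,"claw": -0.3},
    {"tx": 0,"ty": 0,"tz": 4,"wx": 0,"wy": 0,"wz": 0,"claw": -0.3}
  ]
}}

```text
clock: 29.05
tcp_pos: [0.4966, -0.2259, 0.2158]
orientation: [0.001, 0.119, 0.993, -0.0]
wrist_force: [-0.1, -0.5, 0.6]
finger_gap: 0.0552
grip_force: 0.0
```

Emit:
{"method": "carry_out", "body": {
  "moves": [
    {"tx": 1.9,"ty": 4.85,"tz": 0,"wx": 0,"wy": 0,"wz": 0.06,"claw": -1},
    {"tx": 1.9,"ty": 4.85,"tz": 0,"wx": 0,"wy": 0,"wz": 0.06,"claw": -1},
    {"tx": 1.9,"ty": 4.85,"tz": 0,"wx": 0,"wy": 0,"wz": 0.06,"claw": -1},
    {"tx": 1.9,"ty": 4.85,"tz": 0,"wx": 0,"wy": 0,"wz": 0.06,"claw": -1},
    {"tx": 1.9,"ty": 4.85,"tz": 0,"wx": 0,"wy": 0,"wz": 0.06,"claw": -1},
    {"tx": 1.9,"ty": 4.85,"tz": 0,"wx": 0,"wy": 0,"wz": 0.06,"claw": -1},
    {"tx": 1.9,"ty": 4.85,"tz": 0,"wx": 0,"wy": 0,"wz": 0.055,"claw": -1},
    {"tx": 1.9,"ty": 4.85,"tz": 0,"wx": 0,"wy": 0,"wz": 0,"claw": -1}
  ]
}}

```text
clock: 30.05
tcp_pos: [0.6489, 0.164, 0.2136]
orientation: [0.0, -0.088, 0.996, -0.0]
wrist_force: [1.1, -0.7, 0.1]
finger_gap: 0.0851
grip_force: 0.0
```

Emit:
{"method": "carry_out", "body": {
  "moves": [
    {"tx": 1.9,"ty": 4.8,"tz": 0,"wx": 0,"wy": 0,"wz": 0,"claw": -1},
    {"tx": 0,"ty": 0,"tz": -4,"wx": 0,"wy": 0,"wz": 0,"claw": -1},
    {"tx": 0,"ty": 0,"tz": -4,"wx": 0,"wy": 0,"wz": 0,"claw": -1},
    {"tx": 0,"ty": 0,"tz": 0,"wx": 0,"wy": 0,"wz": 0,"claw": -1},
    {"tx": 0,"ty": 0,"tz": 0,"wx": 0,"wy": 0,"wz": 0,"claw": -1}
  ]
}}

```text
clock: 30.68
tcp_pos: [0.668, 0.2103, 0.1352]
orientation: [0.001, -0.088, 0.996, 0.0]
wrist_force: [-0.6, 0.2, 0.4]
finger_gap: 0.0856
grip_force: 0.0
```

```bash
python3 n.py
```

```text
[0.66884608 0.21028662 0.13638842] [ 1.96607785e-03 -8.77888919e-02  9.96137131e-01  2.46535714e-04] 0.08531262116304894
yaw_y 100.07285254585452
vb 1535 rect [667.3 210.1] [45.  55.1] 10.0 circ [667.1 210.1] 34.8 z [0.0374 0.0389]
```

Emit:
{"method": "carry_out", "body": {
  "moves": [
    {"tx": -0.1,"ty": 0,"tz": -4,"wx": 0,"wy": 0,"wz": 0,"claw": -1},
    {"tx": 0,"ty": 0,"tz": -4,"wx": 0,"wy": 0,"wz": 0,"claw": -1},
    {"tx": 0,"ty": 0,"tz": -3,"wx": 0,"wy": 0,"wz": 0,"claw": -1},
    {"tx": 0,"ty": 0,"tz": -2,"wx": 0,"wy": 0,"wz": 0,"claw": -1},
    {"tx": 0,"ty": 0,"tz": 0,"wx": 0,"wy": 0,"wz": 0,"claw": -0.4},
    {"tx": 0,"ty": 0,"tz": 0,"wx": 0,"wy": 0,"wz": 0,"claw": 1},
    {"tx": 0,"ty": 0,"tz": 0,"wx": 0,"wy": 0,"wz": 0,"claw": 1},
    {"tx": 0,"ty": 0,"tz": 0,"wx": 0,"wy": 0,"wz": 0,"claw": 1}
  ],
  "newtons": 100
}}

```text
clock: 31.78
tcp_pos: [0.6682, 0.2104, 0.0063]
orientation: [0.002, -0.088, 0.996, 0.0]
wrist_force: [0.0, -0.8, 6.2]
finger_gap: 0.0531
grip_force: 107.9
```

Emit:
{"method": "carry_out", "body": {
  "moves": [
    {"tx": 0,"ty": 0,"tz": 1,"wx": 0,"wy": 0,"wz": 0,"claw": 1},
    {"tx": 0,"ty": 0,"tz": 5,"wx": 0,"wy": 0,"wz": 0,"claw": 1},
    {"tx": 0,"ty": 0,"tz": 5.5,"wx": 0,"wy": 0,"wz": 0,"claw": 1},
    {"tx": 0,"ty": 0,"tz": 5.5,"wx": 0,"wy": 0,"wz": 0,"claw": 1},
    {"tx": -1.5,"ty": -4.9,"tz": 0,"wx": 0,"wy": 0,"wz": 0.18,"claw": 1},
    {"tx": -1.5,"ty": -4.9,"tz": 0,"wx": 0,"wy": 0,"wz": 0.18,"claw": 1},
    {"tx": -1.5,"ty": -4.9,"tz": 0,"wx": 0,"wy": 0,"wz": 0.18,"claw": 1},
    {"tx": -1.5,"ty": -4.9,"tz": 0,"wx": 0,"wy": 0,"wz": 0.18,"claw": 1}
  ]
}}

```text
clock: 32.78
tcp_pos: [0.6048, 0.0132, 0.1731]
orientation: [-0.001, -0.436, 0.9, 0.001]
wrist_force: [0.3, 0.2, -7.2]
finger_gap: 0.0537
grip_force: 108.1
```

Emit:
{"method": "carry_out", "body": {
  "moves": [
    {"tx": -1.5,"ty": -4.9,"tz": 0,"wx": 0,"wy": 0,"wz": 0.18,"claw": 1},
    {"tx": -1.5,"ty": -4.9,"tz": 0,"wx": 0,"wy": 0,"wz": 0.18,"claw": 1},
    {"tx": -1.5,"ty": -4.9,"tz": 0,"wx": 0,"wy": 0,"wz": 0.18,"claw": 1},
    {"tx": -1.5,"ty": -4.9,"tz": 0,"wx": 0,"wy": 0,"wz": 0.18,"claw": 1},
    {"tx": -1.4,"ty": -4.9,"tz": 0,"wx": 0,"wy": 0,"wz": 0.045,"claw": 1},
    {"tx": -1.4,"ty": -4.9,"tz": 0,"wx": 0,"wy": 0,"wz": 0,"claw": 1},
    {"tx": -1.4,"ty": -4.7,"tz": 0,"wx": 0,"wy": 0,"wz": 0,"claw": 1},
    {"tx": 0,"ty": 0,"tz": 0,"wx": 0,"wy": 0,"wz": 0,"claw": 1}
  ]
}}

```text
clock: 33.78
tcp_pos: [0.5027, -0.3299, 0.1729]
orientation: [0.0, 0.737, -0.676, -0.001]
wrist_force: [1.0, 1.2, -6.3]
finger_gap: 0.0534
grip_force: 108.0
```

Emit:
{"method": "carry_out", "body": {
  "moves": [
    {"tx": 0,"ty": 0,"tz": 0,"wx": 0,"wy": 0,"wz": 0,"claw": 1},
    {"tx": 0,"ty": 0,"tz": 0,"wx": 0,"wy": 0,"wz": 0,"claw": 1}
  ]
}}

```text
clock: 34.02
tcp_pos: [0.5044, -0.3253, 0.1734]
orientation: [-0.0, 0.739, -0.674, -0.001]
wrist_force: [-0.2, 0.2, -7.0]
finger_gap: 0.0535
grip_force: 108.0
```

```bash
python3 y.py
```

```text
[ 0.50459904 -0.32531353  0.17358786] [-8.80406698e-05  7.38921565e-01 -6.73791269e-01 -4.88336129e-04] 0.0533341693133947
rim 1987 rect [ 505.9 -325.7] [131.9 125. ] 5.5 circ [ 505.7 -320. ] 86.1 z [0.0152 0.0167]
rect 3534 rect [ 505.7 -323.8] [73.1 61.5] 5.5 circ [ 505.7 -323.7] 46.8 z [0.0031 0.0042]
```

View pics/y.png

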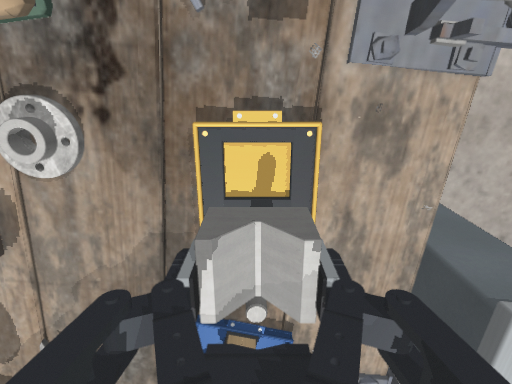

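V-block held level groove up at (258,265), above the rectangular pocket (257,170).

Emit:
{"method": "carry_out", "body": {
  "moves": [
    {"tx": 0.15,"ty": 0,"tz": -4,"wx": 0,"wy": 0,"wz": 0,"claw": 1},
    {"tx": 0,"ty": 0,"tz": -4,"wx": 0,"wy": 0,"wz": 0,"claw": 1},
    {"tx": 0,"ty": 0,"tz": -4,"wx": 0,"wy": 0,"wz": 0,"claw": 1},
    {"tx": 0,"ty": 0,"tz": -2,"wx": 0,"wy": 0,"wz": 0,"claw": 1},
    {"tx": 0,"ty": 0,"tz": -0.6,"wx": 0,"wy": 0,"wz": 0,"claw": 1},
    {"tx": 0,"ty": 0,"tz": 0,"wx": 0,"wy": 0,"wz": 0,"claw": 1},
    {"tx": 0,"ty": 0,"tz": 0,"wx": 0,"wy": 0,"wz": 0,"claw": 1}
  ]
}}

```text
clock: 34.95
tcp_pos: [0.507, -0.3273, 0.0292]
orientation: [-0.0, 0.738, -0.674, 0.001]
wrist_force: [0.1, 0.9, -7.1]
finger_gap: 0.0536
grip_force: 107.8
```

Emit:
{"method": "carry_out", "body": {
  "moves": [
    {"tx": -0.1,"ty": 0.2,"tz": 0,"wx": 0,"wy": 0,"wz": 0,"claw": 1},
    {"tx": 0,"ty": 0,"tz": -0.8,"wx": 0,"wy": 0,"wz": 0,"claw": 1},
    {"tx": 0,"ty": 0,"tz": -0.7,"wx": 0,"wy": 0,"wz": 0,"claw": 1},
    {"tx": 0,"ty": 0,"tz": -0.35,"wx": 0,"wy": 0,"wz": 0,"claw": 1},
    {"tx": 0,"ty": 0,"tz": 0,"wx": 0,"wy": 0,"wz": 0,"claw": 1},
    {"tx": 0,"ty": 0,"tz": 0,"wx": 0,"wy": 0,"wz": 0,"claw": 1}
  ]
}}

```text
clock: 35.7
tcp_pos: [0.5046, -0.3245, 0.0094]
orientation: [0.0, 0.738, -0.674, -0.0]
wrist_force: [-1.8, 2.3, -1.0]
finger_gap: 0.0535
grip_force: 108.4
```

Light contact with the floor; release, lift and go aside.

Emit:
{"method": "carry_out", "body": {
  "moves": [
    {"tx": 0,"ty": 0,"tz": 0,"wx": 0,"wy": 0,"wz": 0,"claw": -0.4},
    {"tx": 0,"ty": 0,"tz": 0,"wx": 0,"wy": 0,"wz": 0,"claw": -0.7},
    {"tx": 0,"ty": 0,"tz": 0,"wx": 0,"wy": 0,"wz": 0,"claw": -0.7},
    {"tx": 0,"ty": 0,"tz": 3,"wx": 0,"wy": 0,"wz": 0,"claw": -0.7},
    {"tx": 0,"ty": 0,"tz": 5,"wx": 0,"wy": 0,"wz": 0,"claw": -0.7},
    {"tx": 0,"ty": 0,"tz": 5,"wx": 0,"wy": 0,"wz": 0,"claw": -0.7},
    {"tx": 0,"ty": 0,"tz": 5,"wx": 0,"wy": 0,"wz": 0,"claw": -0.7},
    {"tx": -2,"ty": 0,"tz": 4,"wx": 0,"wy": 0,"wz": 0,"claw": -0.7}
  ]
}}

```text
clock: 36.7
tcp_pos: [0.486, -0.3252, 0.2317]
orientation: [-0.0, 0.739, -0.674, 0.002]
wrist_force: [0.4, -0.9, 0.7]
finger_gap: 0.0725
grip_force: 0.0
```

Emit:
{"method": "carry_out", "body": {
  "moves": [
    {"tx": -3,"ty": 0,"tz": 1,"wx": 0,"wy": 0,"wz": 0,"claw": -0.7},
    {"tx": 0,"ty": 0,"tz": 0,"wx": 0,"wy": 0,"wz": 0,"claw": -0.7},
    {"tx": 0,"ty": 0,"tz": 0,"wx": 0,"wy": 0,"wz": 0,"claw": -0.7}
  ]
}}

```text
clock: 37.08
tcp_pos: [0.4552, -0.3248, 0.2391]
orientation: [-0.0, 0.738, -0.675, 0.0]
wrist_force: [-0.3, -0.6, -0.4]
finger_gap: 0.0725
grip_force: 0.0
```

Run:
```python
from h import *
c=snap("scene"); P=cloud(c)
cv2.imwrite("pics/end.png",cv2.resize(c["image"][180:330,190:430],(800,500),interpolation=cv2.INTER_CUBIC))
t=snap("wrist"); Q=cloud(t)
m=(Q[...,2]>.035)&(Q[...,2]<.05)&(abs(Q[...,0]-.506)<.05)&(abs(Q[...,1]+.325)<.05)
q=Q[m]; print(len(q)); 
if len(q)>10: print(cv2.minAreaRect(q[:,:2].astype(np.float32)*1000),np.percentile(q[:,2],[50,95,99]))
print(env.get_state()["tcp_pos"])
```

```text
845
((505.6910705566406, -324.92401123046875), (55.255218505859375, 44.396705627441406), 5.267083168029785) [0.04039308 0.04201918 0.04268214]
[ 0.45526363 -0.32453494  0.23837317]
```

View pics/end.png

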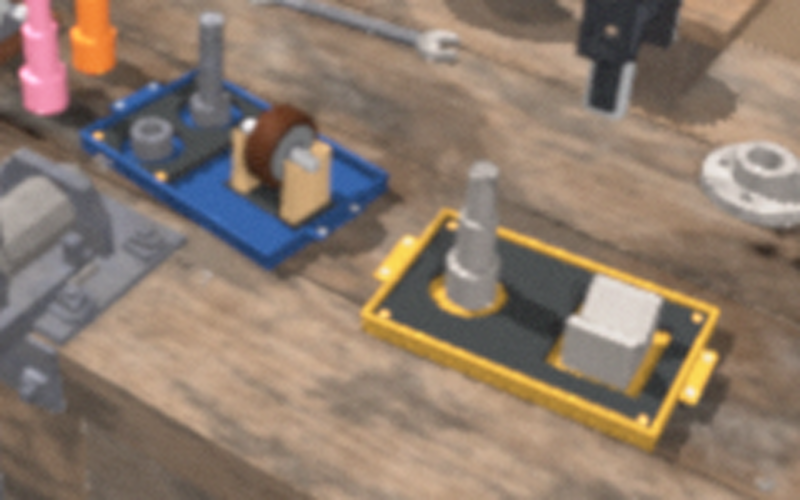

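Everything is in place: bolt (210,75), nut (152,138), wheel in rests (285,145), shaft upright (475,240), V-block flat (612,335, top at 41 mm).

```bash
python3 -c "
from workcell import env
print(env.hand_in())"
```

```text
the job is handed in; nothing more can be done
None
```

Both kits are made up as asked and the job is handed in at about 37 s; the last camera check showed all the parts in place, with the bolt and shaft upright.

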